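# Renew the desiccant and load the dry-storage chest

### The job

Put the sample jars away in the dry-storage chest with fresh desiccant: press the orange latch pad and let the lid spring fully open by itself, move the spent (pink) canister by its handle from the platform in the chest onto the free regenerator, set the dry (blue) canister from the other regenerator centrally on the platform in its place, and gently stand every amber glass jar upright on the chest floor. With everything in place, push the lid shut until the latch holds it, and leave the other things on the bench where they are.

Things in the scene. Friction and masses are not known exactly. Their poses are not given: they have to be found in the camera images.
- chest: Dry-storage chest, fixed: grey tub 220 (x) x 320 (y) mm, rim 60 mm high, with a sprung clear lid (top at 120 mm when shut). Origin: centre of its underside; -x is the front (latch), +x the hinge side; the front faces about world -y. Walls 10 mm; inner floor 200 x 300 mm, 10 mm above the bench; headroom to 115 mm. Jars go on the 200 (x) x 170 (y) mm of floor centred at y = -60 mm: room for four.
- lid (a joint): Lid angle, rad: 0 shut, 1.7 fully open, standing up and leaning slightly out over the hinge. A spring always drives it open (1.5 to 2 N at its front edge): freed, it swings open in 1 to 2 s; let go before the latch has caught, it swings up again. A clear box 220 x 320 x 60 mm deep, hinged at its lower back edge. Not to be touched while it swings open.
- lid_hinge (a point): Middle of the hinge line, at the chest's back edge: 110 mm in +x of the chest's origin, 60 mm above the bench. The hinge axis runs along the chest's y axis.
- lid_edge (a point): On the lid: middle of the front edge of its outer (top) face; 220 mm from the hinge along the lid and 60 mm out from the lid's rim plane. Shut, it is the top front edge, 120 mm above the bench.
- latch (a joint): Latch angle, rad: 0 at rest, hooked over the shut lid's tongue; up to 0.28 with its pad pressed fully down; frees the lid at about 0.16. Springs back. When the lid is pushed down shut (4 to 10 N at its front edge) the tongue pushes the hook aside and the hook snaps over it: the lid then stays shut.
- latch_pad (a point): Top centre of the latch's orange ribbed press pad, 36 mm (chest x) by 44 mm (chest y), 65 mm above the bench, 56 mm in front of the chest's front wall, at the middle of the front. Press straight down 9 to 11 mm; takes 2.5 N at first, about 5 N at the release, with a hard stop after 12 mm.
- platform (a point): Top centre of the round raised steel platform, 92 mm in diameter and 12 mm high above the chest's inner floor (22 mm above the bench), at chest y = +90 mm: the end of the chest nearest the robot. The desiccant canister belongs on it.
- canister_spent: Spent desiccant canister, pink top disc and pink band. Upright can 76 mm in diameter and 50 mm high, with a black strap handle over the top. Origin: centre of the underside. Starts on the platform in the chest. About 0.45 kg.
- canister_spent_handle (a point): Middle of the handle bar, 83 mm above the canister's underside. The bar is 64 mm long along the canister's x axis, 12 mm wide along y, 10 mm thick, with posts 5 mm thick at its ends and 28 mm free height below it: pinch it across y from above.
- canister_dry: Regenerated (dry) desiccant canister, blue top disc and blue band; otherwise the same as the spent one. Starts on one of the two regenerators.
- canister_dry_handle (a point): Middle of its handle bar; as on the spent one.
- regenerator_a_plate (a point): Desiccant regenerator, fixed: white box 140 x 140 mm, its top 42 mm above the bench, with a round aluminium plate 100 mm in diameter on it and controls on its -x side. This point: top centre of the plate, 55 mm above the bench. The dry canister stands here at the start.
- regenerator_b_plate (a point): The other, free regenerator, the same in size and looks: top centre of its plate, 55 mm above the bench. The spent canister goes here.
- jar1: Glass sample jar (amber, white cap), upright, about 0.25 kg: body 64 mm in diameter with a rounded shoulder up to 59 mm, then a cap 50 mm in diameter up to 90 mm (grip the cap); origin at the centre of the underside. 2 to 4 jars stand on the bench; the rest are absent (None).
- jar2: Glass sample jar (amber, white cap), upright, about 0.25 kg: body 64 mm in diameter with a rounded shoulder up to 59 mm, then a cap 50 mm in diameter up to 90 mm (grip the cap); origin at the centre of the underside. 2 to 4 jars stand on the bench; the rest are absent (None).
- jar3: Glass sample jar (amber, white cap), upright, about 0.25 kg: body 64 mm in diameter with a rounded shoulder up to 59 mm, then a cap 50 mm in diameter up to 90 mm (grip the cap); origin at the centre of the underside. 2 to 4 jars stand on the bench; the rest are absent (None).
- jar4: Glass sample jar (amber, white cap), upright, about 0.25 kg: body 64 mm in diameter with a rounded shoulder up to 59 mm, then a cap 50 mm in diameter up to 90 mm (grip the cap); origin at the centre of the underside. 2 to 4 jars stand on the bench; the rest are absent (None).
- beaker: Bystander: glass beaker, 70 mm wide, 90 mm high; origin under its centre. Leave it where it is.
- multimeter: Bystander: blue hand multimeter lying flat, 150 x 75 x 35 mm; origin under its centre. Leave it where it is.
- screwdriver: Bystander: screwdriver lying on the bench. Leave it where it is.
- tape: Bystander: green roll of tape lying flat, 90 mm wide, 25 mm high. Leave it where it is.
- reagent_bottle: Bystander: white bottle with blue cap, 68 mm wide, 110 mm high. Leave it where it is.
- wrench: Bystander: wrench lying on the bench. Leave it where it is.
- marker: Bystander: white marker pen, 135 mm long, 17 mm thick, lying near the chest's corner. Leave it where it is.

How it is judged:
On the way, in this order (a step that is already met when the one before it is completed fails the run):
1. the latch pad is pressed (value of joint latch above 0.12 rad).
2. the lid has sprung fully open, with nothing touching it (value of joint lid above 1.6 rad and contact force between lid and the arm below 0.5 N and contact force between lid and the fingers below 0.5 N), for 0.2 s.
3. with the lid open, the spent canister stands on the free regenerator, the dry one on the platform, and all jars on the chest floor (value of joint lid above 1 rad and horizontal distance between canister_spent and regenerator_b_plate below 0.018 m and z of canister_spent in the frame of regenerator_b_plate between -0.004 and 0.005 m and angle between each of canister_spent, canister_dry's own z axis and vertical below 0.08 rad and horizontal distance between canister_dry and platform below 0.018 m and z of canister_dry in the frame of platform between -0.004 and 0.005 m and z of jar1 in the frame of chest between 0.004 and 0.016 m and x of jar1 in the frame of chest between -0.1 and 0.1 m and y of jar1 in the frame of chest between -0.15 and 0.15 m and angle between each of jar1, jar2, jar3, jar4's own z axis and vertical below 0.1 rad and z of jar2 in the frame of chest between 0.004 and 0.016 m and x of jar2 in the frame of chest between -0.1 and 0.1 m and y of jar2 in the frame of chest between -0.15 and 0.15 m and z of jar3 in the frame of chest between 0.004 and 0.016 m and x of jar3 in the frame of chest between -0.1 and 0.1 m and y of jar3 in the frame of chest between -0.15 and 0.15 m and z of jar4 in the frame of chest between 0.004 and 0.016 m and x of jar4 in the frame of chest between -0.1 and 0.1 m and y of jar4 in the frame of chest between -0.15 and 0.15 m), for 0.2 s.
4. the lid is shut and the latch holds it (value of joint lid below 0.03 rad and value of joint latch below 0.06 rad), for 0.2 s.
At the end, for the whole second after the job is handed in: Lid shut (under 0.03 rad), held by the latch; spent canister upright on the free regenerator and dry canister upright on the platform, each within 18 mm of its centre; every jar upright (0.1 rad) on the chest's inner floor, not on the platform; all at rest (all of step 4 and horizontal distance between canister_spent and regenerator_b_plate below 0.018 m and z of canister_spent in the frame of regenerator_b_plate between -0.004 and 0.005 m and angle between each of canister_spent, canister_dry's own z axis and vertical below 0.08 rad and horizontal distance between canister_dry and platform below 0.018 m and z of canister_dry in the frame of platform between -0.004 and 0.005 m and z of jar1 in the frame of chest between 0.004 and 0.016 m and x of jar1 in the frame of chest between -0.1 and 0.1 m and y of jar1 in the frame of chest between -0.15 and 0.15 m and angle between each of jar1, jar2, jar3, jar4's own z axis and vertical below 0.1 rad and z of jar2 in the frame of chest between 0.004 and 0.016 m and x of jar2 in the frame of chest between -0.1 and 0.1 m and y of jar2 in the frame of chest between -0.15 and 0.15 m and z of jar3 in the frame of chest between 0.004 and 0.016 m and x of jar3 in the frame of chest between -0.1 and 0.1 m and y of jar3 in the frame of chest between -0.15 and 0.15 m and z of jar4 in the frame of chest between 0.004 and 0.016 m and x of jar4 in the frame of chest between -0.1 and 0.1 m and y of jar4 in the frame of chest between -0.15 and 0.15 m and linear speed of each of jar1, jar2, jar3, jar4, canister_spent, canister_dry below 0.02 m/s); the robot touches nothing.
It fails at once if the lid is touched while it first swings open (distance between canister_spent and platform below 0.05 m and value of joint lid between 0.1 and 1.5 rad and velocity of joint lid above 0.4 rad/s and (contact force between lid and the arm above 1 N or contact force between lid and the fingers above 1 N)).
It fails at once if a jar is let fall into the chest instead of being set down ((z of jar1 in the frame of chest between 0.014 and 0.15 m and x of jar1 in the frame of chest between -0.1 and 0.1 m and y of jar1 in the frame of chest between -0.15 and 0.15 m and linear speed of jar1 above 0.5 m/s and contact force between jar1 and the fingers below 0.1 N) or (z of jar2 in the frame of chest between 0.014 and 0.15 m and x of jar2 in the frame of chest between -0.1 and 0.1 m and y of jar2 in the frame of chest between -0.15 and 0.15 m and linear speed of jar2 above 0.5 m/s and contact force between jar2 and the fingers below 0.1 N) or (z of jar3 in the frame of chest between 0.014 and 0.15 m and x of jar3 in the frame of chest between -0.1 and 0.1 m and y of jar3 in the frame of chest between -0.15 and 0.15 m and linear speed of jar3 above 0.5 m/s and contact force between jar3 and the fingers below 0.1 N) or (z of jar4 in the frame of chest between 0.014 and 0.15 m and x of jar4 in the frame of chest between -0.1 and 0.1 m and y of jar4 in the frame of chest between -0.15 and 0.15 m and linear speed of jar4 above 0.5 m/s and contact force between jar4 and the fingers below 0.1 N)).
It fails at once if a bystander is displaced by more than 60 mm (distance of any of beaker, multimeter, screwdriver, tape, reagent_bottle, wrench, marker from where it was at the start of the episode above 0.06 m).
Of jar1, jar2, jar3, jar4 only 2 to 4 are there at a start; the rules pass over those that are not, and their reading is None.
At some moment in a run one of jar1, jar2, jar3, jar4 may be knocked a few centimetres aside while the robot is not near it.
It also fails if it takes over 210 s, if anything falls off the work surface, if the arm or the gripper's body presses on something with over 40 N, if the wrist force passes 120 N, or if a joint passes its speed limit or range.

### The arm

A 6-joint arm with a two-finger parallel gripper is mounted at the origin on the work surface. World frame = base frame: x ahead of the robot, y to its left, z up, the work surface at z = 0. Lengths are in m, angles in rad, forces in N, time in s.
With the tool pointing down it reaches from about 0.35 to 0.975 m from the base axis. Payload 4.9 kg.
Tool frame: the origin (TCP) lies midway between the tips of the shut fingers; the grasp point (between the pads) lies 19 mm behind it (ctrl.grip_point_offset is the distance from the TCP to the grasp point, in m); z points along the fingers, y is the direction in which the jaws open and shut (so a half turn about z gives the same grasp; the last joint's range is limited). The gripper opens to 85 mm and grips with 20 to 120 N. Pads are 22 mm wide; open, the fingers measure 114 mm over their backs; the gripper's body (76 mm by 85 mm) begins 54 mm behind the grasp point. The pads swing forward as they close: fully open they stand 13 mm farther back than shut.
Start: joints at [1.01, 0.053, 1.613, -0, 1.476, -0.119], TCP at [0.267, 0.565, 0.231] pointing down, gripper open.
Joint ranges: [-3.01, 3.01], [-1.01, 2.22], [0.06, 2.58], [-1.02, 4.17], [0.09, 2.62], [-3.14, 3.14]. Speed limits (rad/s): [2.57, 2.57, 3.14, 3.14, 3.14, 3.14].

### API

Orientations are given as a 3x3 rotation matrix whose columns are the frame's x, y, z axes.
In Python, from cell import telemetry, optics, job, ctrl gives the robot as it stands.
- The arm moves only by the tool move_arm, never from a script. Its argument "moves" is a list of rows, each a list of 7 numbers: the shift along the tool's x, y, z each as a share of 400 mm, from -1 to 1, then the turn, a rotation vector about the tool's x, y, z each as a share of 90 degrees, from -1 to 1, then the closure in counts, from 0 (fully open) to 255 (shut). A call has 1 to 8 rows; each row shifts and turns the commanded pose from where the row before left it, along the tool's axes as they then stand; what a row does not reach is not made up. A row lasts 1/10 s, in which the tool goes at most 50 mm and 8.59 degrees, less where a joint would pass 70% of its speed; a pose out of reach is approached as far as the arm can. A call with a number of a shift or a turn outside -1 to 1 is refused whole. A call with a gripper value outside its range is refused whole. The fingers move at their own pace and stop on an object; the grip force is fixed at half the most. Time passes only in rows, so rows that do not move let the fingers close. It gives the time, the measured TCP pose, the force and the opening at its end, in the units of the state.
- telemetry.observe(): the state, without advancing time (a new reading comes with each control period).
- optics.capture(name): name is "side" or "top" or "wrist"; returns the picture (384x512x3 uint8, blue, green, red); there is no depth.
- optics.camera_params(name): a dict with "fx", "fy", "cx", "cy" (pixels), "distortion" ([k1, k2, p1, p2, k3] as OpenCV has them; the pictures are not rectified), "T" (4x4, takes a point from camera to world coordinates). Camera axes: x right, y down, z forward; pixel columns grow to the right and rows downward; lengths in m; the calibration is good to about 2 mm. A picture is of the moment at which its call begins: read the wrist's pose just before it. camera_params takes no time and is no camera call; for the wrist camera it gives the pose at the moment of the call.
- job.job_done(): hands the job in, once; it reports no verdict.
The state is a dict: "clock": time; "joint_pos": joint angles; "qd": joint speeds; "joint_torque": joint torques, N m; "tcp_pos": TCP position; "tcp_rot": TCP orientation; "wrist_force": force on the tool from outside, world axes, zero at the start; "wrist_torque": the same for the moment, N m; "width": finger opening in m.
Only numpy, scipy, OpenCV 4.12 (cv2) and the standard library are available. Lean on these libraries where they do the work, as an engineer would, in place of code of your own. Each camera call takes 0.05 s, during which the arm holds its last target.

## Working session

There is one attempt and no reset: what is moved stays moved. The work goes in short steps, Python scripts to look and compute and a tool call to move; the robot and the scene stay as the last step left them, time stands still between calls to the robot, and variables do not carry over. Pictures are saved under pics/ and viewed, and the job is handed in when it is done.

Besides the shell and the picture viewer there is one more tool, called after "Emit:" as name([rows], argument=value, ...), one row to a line, values as JSON. move_arm: Moves the arm, as the interface text tells. Its arguments: {"type":"object","properties":{"moves":{"type":"array"}},"required":["moves"]}

```bash
ls; mkdir -p pics; cat > h.py <<'E'
import numpy as np, cv2
from cell import telemetry, optics, job, ctrl
def snap(n,f):
    p=optics.camera_params(n); im=optics.capture(n); cv2.imwrite(f'pics/{f}.png',im); return im,p
def K(p): return np.array([[p['fx'],0,p['cx']],[0,p['fy'],p['cy']],[0,0,1.]])
def at(p,u,v,z):
    q=cv2.undistortPoints(np.array([[[u,v]]],float),K(p),np.array(p['distortion']))[0,0]
    T=np.array(p['T']); d=T[:3,:3]@np.array([q[0],q[1],1]); o=T[:3,3]; return o+d*(z-o[2])/d[2]
def proj(p,X):
    T=np.linalg.inv(np.array(p['T'])); X=np.atleast_2d(X)
    return cv2.projectPoints(X.astype(float),cv2.Rodrigues(T[:3,:3])[0],T[:3,3],K(p),np.array(p['distortion']))[0][:,0]
E
python3 - <<'E'
from h import *
s=telemetry.observe(); print({k:np.round(v,3).tolist() for k,v in s.items()})
for n in ['side','top','wrist']:
    im,p=snap(n,n+'0'); print(n,np.round(p['T'],3).tolist(),p['fx'],p['distortion'])
    cv2.imwrite(f'pics/{n}0b.png',cv2.resize(im,(800,600),interpolation=cv2.INTER_CUBIC))
E
```

```text
pics
{'clock': 0.0, 'joint_pos': [1.01, 0.053, 1.614, 0.0, 1.476, -0.119], 'qd': [0.001, 0.001, -0.001, 0.001, -0.001, -0.001], 'joint_torque': [0.0, -39.368, -37.017, -0.0, 0.007, -0.0], 'tcp_pos': [0.267, 0.564, 0.23], 'tcp_rot': [[-0.904, 0.428, -0.001], [0.428, 0.904, -0.002], [0.0, -0.002, -1.0]], 'wrist_force': [0.403, -0.321, -0.192], 'wrist_torque': [0.013, 0.018, 0.0], 'width': 0.086}
side [[-0.994, -0.046, 0.1, 0.47], [-0.109, 0.528, -0.842, 0.638], [-0.014, -0.848, -0.53, 0.581], [0.0, 0.0, 0.0, 1.0]] 347.97308093033104 [-0.02176364  0.          0.          0.          0.        ]
top [[-0.024, -0.985, 0.171, 0.334], [-1.0, 0.02, -0.023, -0.117], [0.019, -0.171, -0.985, 1.379], [0.0, 0.0, 0.0, 1.0]] 481.9665695743854 [-0.07457191  0.          0.          0.          0.        ]
wrist [[0.427, 0.862, 0.273, 0.197], [0.904, -0.407, -0.13, 0.597], [-0.001, 0.302, -0.953, 0.373], [0.0, 0.0, 0.0, 1.0]] 321.5868805033448 [-0.09062344  0.          0.          0.          0.        ]
```

View pics/top0b.png

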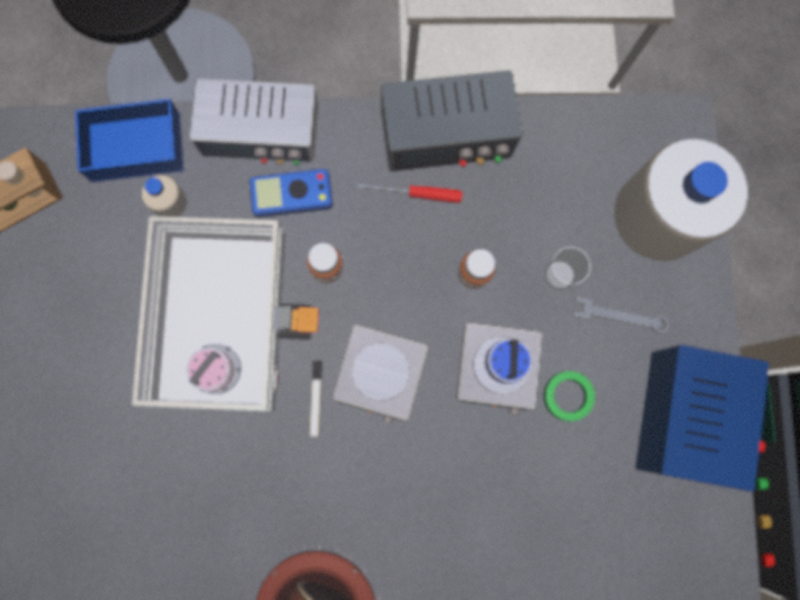

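View pics/side0b.png

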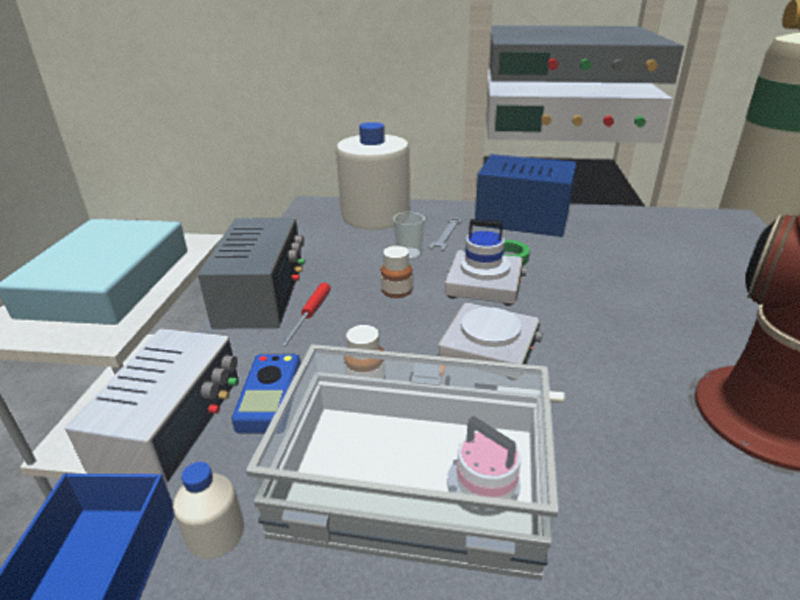

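View pics/wrist0b.png

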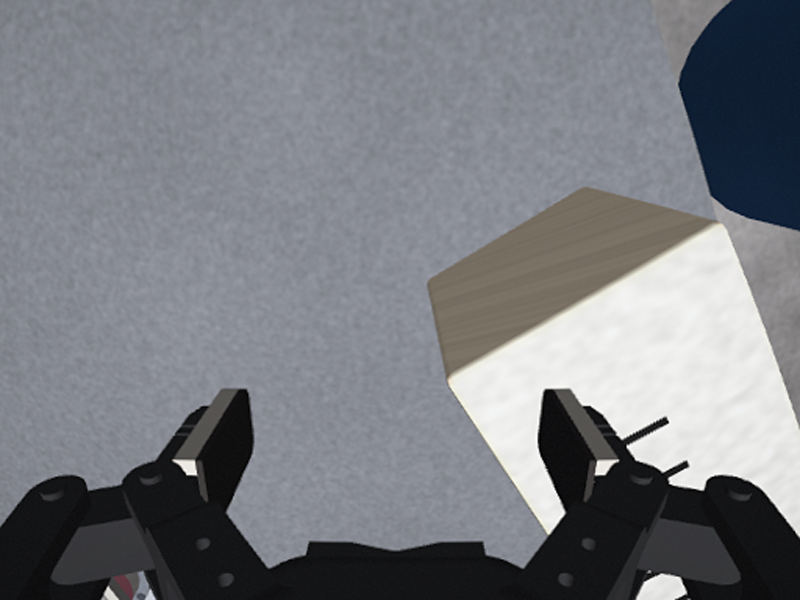

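The top view shows the chest at the left (x 135–280, y 218–410), the latch pad at (304,320), jars at (323,257) and (480,265), the free regenerator at (381,372), and the dry canister at (510,360). There are two jars. I'll enlarge for exact pixels.

```bash
python3 - <<'E'
import cv2
im=cv2.imread('pics/top0.png')
a=im[130:275,80:230]; cv2.imwrite('pics/ca.png',cv2.resize(a,None,fx=4,fy=4,interpolation=cv2.INTER_CUBIC))
a=im[145:275,190:350]; cv2.imwrite('pics/cb.png',cv2.resize(a,None,fx=4,fy=4,interpolation=cv2.INTER_CUBIC))
E
```

```text
(no output)
```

View pics/ca.png

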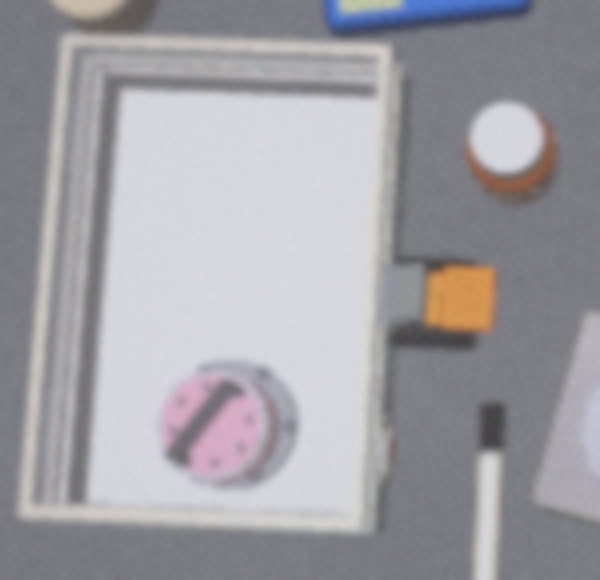

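View pics/cb.png

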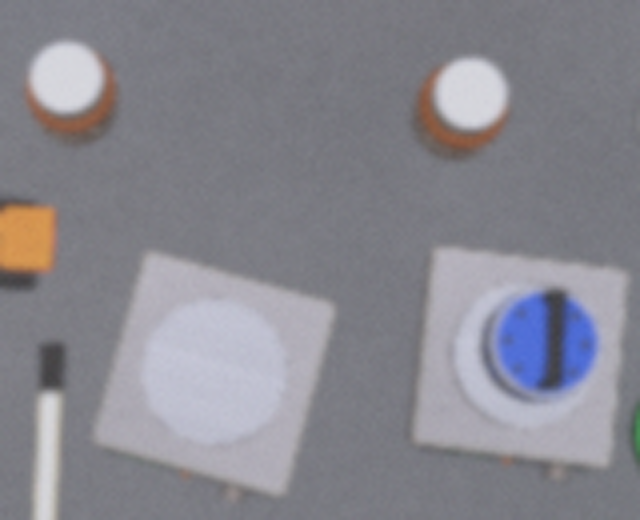

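```bash
cat >m.py <<'E'
from h import *
p=optics.camera_params('top')
def A(u,v,z,o=(80,130)): return at(p,(u+.5)/4-.5+o[0],(v+.5)/4-.5+o[1],z)
def B(u,v,z): return A(u,v,z,(190,145))
c=np.array([A(*q,.12) for q in [(65,38),(388,45),(370,527),(22,516)]]); print('lid',c.round(3).tolist(),c.mean(0).round(4))
print([np.linalg.norm(c[i]-c[i-1]).round(3) for i in range(4)])
for n,q in dict(pad=A(461,298,.065),sh=A(205,425,.105),sh1=A(235,388,.105),sh2=A(178,460,.105),sdisc=A(215,425,.072),plat=A(236,424,.022),platB=B(213,371,.055),platA=B(526,354,.055),dh=B(552,339,.138),dh1=B(556,293,.138),dh2=B(548,386,.138),ddisc=B(545,341,.105),jar1=B(67,78,.09),jar2=B(471,94,.09),marker1=A(492,405,.01)).items():
    print(n,q.round(4),'r',np.hypot(q[0],q[1]).round(3))
E
python3 m.py
```

```text
lid [[0.683, 0.27, 0.12], [0.673, 0.051, 0.12], [0.353, 0.062, 0.12], [0.364, 0.288, 0.12]] [0.5183 0.1676 0.12  ]
[np.float64(0.32), np.float64(0.219), np.float64(0.321), np.float64(0.227)]
pad [0.5081 0.0076 0.065 ] r 0.508
sh [0.4218 0.173  0.105 ] r 0.456
sh1 [0.4459 0.1535 0.105 ] r 0.472
sh2 [0.3992 0.1905 0.105 ] r 0.442
sdisc [0.424  0.1738 0.072 ] r 0.458
plat [0.4278 0.1701 0.022 ] r 0.46
platB [ 0.4149 -0.1222  0.055 ] r 0.433
platA [ 0.4214 -0.3378  0.055 ] r 0.54
dh [ 0.4252 -0.3414  0.138 ] r 0.545
dh1 [ 0.455  -0.3455  0.138 ] r 0.571
dh2 [ 0.395  -0.3373  0.138 ] r 0.519
ddisc [ 0.4264 -0.3426  0.105 ] r 0.547
jar1 [ 0.6142 -0.0266  0.09  ] r 0.615
jar2 [ 0.5975 -0.3027  0.09  ] r 0.67
marker1 [ 0.4385 -0.0088  0.01  ] r 0.439
```

Emit:
move_arm([
  [0,0,0,0,0,-0.07,255],
  [0,0,0,0,0,-0.07,255],
  [0,0,0,0,0,-0.07,255],
  [0,0,0,0,0,-0.07,255],
  [-0.04,-0.1,0,0,0,0,255],
  [-0.04,-0.1,0,0,0,0,255],
  [-0.04,-0.1,0,0,0,0,255],
  [-0.04,-0.1,0,0,0,0,255],
])

```text
clock: 0.95
tcp_pos: [0.331, 0.4033, 0.2309]
tcp_rot: [[-1.0, 0.001, -0.0], [0.001, 1.0, -0.001], [0.0, -0.001, -1.0]]
wrist_force: [0.4, -0.2, -0.0]
width: -0.0003
```

Emit:
move_arm([
  [-0.04,-0.1,0,0,0,0,255],
  [-0.04,-0.1,0,0,0,0,255],
  [-0.04,-0.1,0,0,0,0,255],
  [-0.04,-0.1,0,0,0,0,255],
  [-0.04,-0.1,0,0,0,0,255],
  [-0.04,-0.1,0,0,0,0,255],
  [-0.04,-0.1,0,0,0,0,255],
  [-0.04,-0.1,0,0,0,0,255],
])

```text
clock: 1.75
tcp_pos: [0.4584, 0.0829, 0.2312]
tcp_rot: [[-1.0, 0.002, 0.0], [0.002, 1.0, 0.0], [-0.0, 0.0, -1.0]]
wrist_force: [0.3, 0.6, -0.5]
width: -0.0002
```

Emit:
move_arm([
  [-0.042,-0.0725,0,0,0,0,255],
  [-0.042,-0.0725,0,0,0,0,255],
  [-0.042,-0.0725,0,0,0,0,255],
  [0,0,0,-0.075,0,0,255],
  [0,0,0,-0.075,0,0,255],
  [0,0,0,-0.075,0,0,255],
  [0,0,0,0,0,0,255],
])

```text
clock: 2.45
tcp_pos: [0.508, -0.0045, 0.2297]
tcp_rot: [[-1.0, 0.007, -0.001], [0.006, 0.938, 0.347], [0.003, 0.347, -0.938]]
wrist_force: [0.2, 0.5, -0.1]
width: -0.0003
```

```bash
python3 - <<'E'
from h import *
im,p=snap('wrist','w1'); cv2.imwrite('pics/w1b.png',cv2.resize(im,(800,600)))
s=telemetry.observe();print(s['tcp_pos'],s['tcp_rot'].round(3) if hasattr(s['tcp_rot'],'round') else s['tcp_rot'])
im,p=snap('top','t1'); cv2.imwrite('pics/t1b.png',cv2.resize(im[100:290,70:320],None,fx=3,fy=3))
E
```

```text
[ 0.50809551 -0.00374187  0.2302314 ] [[-1.     0.005 -0.   ]
 [ 0.005  0.938  0.345]
 [ 0.002  0.345 -0.939]]
```

View pics/w1b.png

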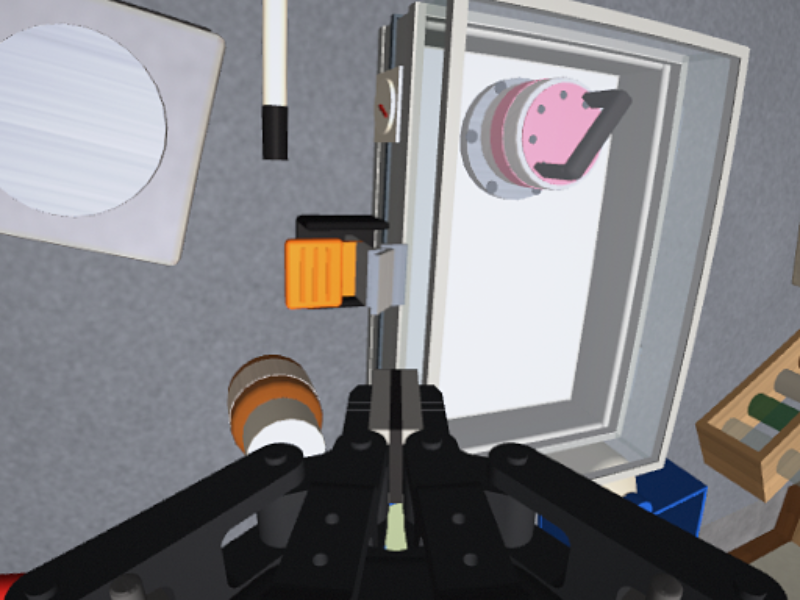

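View pics/t1b.png

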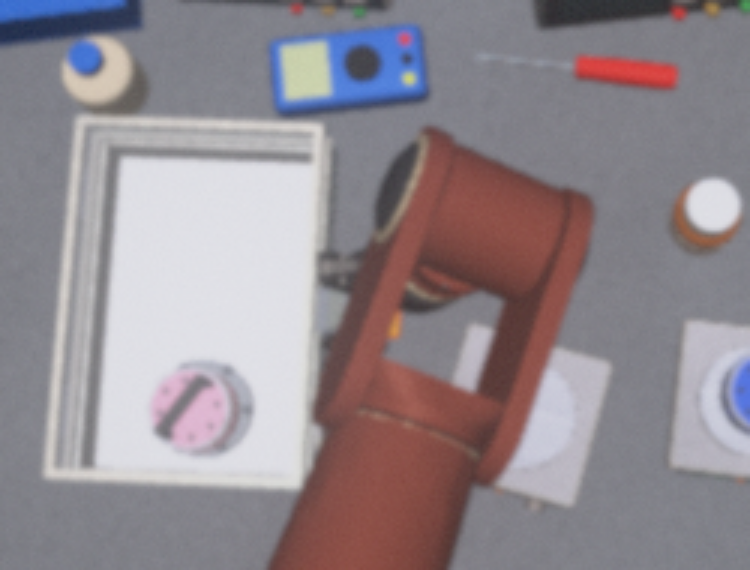

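The wrist view shows the pad at about (315,274) out of 800x600. The jar is at the lower left, clear of the fingers.

```bash
python3 - <<'E'
from h import *
p=optics.camera_params('wrist')
for n,(u,v,z) in dict(pad=(314,274,.065),plate=(68,120,.055),handle=(592,135,.105),h1=(555,165,.105),h2=(612,100,.105)).items(): print(n,at(p,u*.64,v*.64,z).round(4))
p=optics.camera_params('top')
E
```

```text
pad [0.5105 0.0044 0.065 ]
plate [ 0.4163 -0.1219  0.055 ]
handle [0.4265 0.1748 0.105 ]
h1 [0.4449 0.148  0.105 ]
h2 [0.4049 0.1884 0.105 ]
```

Emit:
move_arm([
  [0,-0.027,0.0727,0,0,0,255],
  [0,-0.027,0.0727,0,0,0,255],
  [0,-0.026,0.0727,0,0,0,255],
  [0,-0.026,0.0727,0,0,0,255],
  [0,-0.026,0.0727,0,0,0,255],
  [0,0,0,0,0,0,255],
])

```text
clock: 3.15
tcp_pos: [0.505, 0.0005, 0.0725]
tcp_rot: [[-1.0, 0.002, -0.008], [-0.001, 0.938, 0.347], [0.008, 0.347, -0.938]]
wrist_force: [-1.1, -0.9, -0.4]
width: -0.0001
```

Emit:
move_arm([
  [0,-0.0043,0.0117,0,0,0,255],
  [0,-0.0043,0.0117,0,0,0,255],
  [0,0,0,0,0,0,255],
])

```text
clock: 3.45
tcp_pos: [0.5093, -0.0018, 0.0677]
tcp_rot: [[-1.0, 0.001, 0.002], [0.001, 0.939, 0.345], [-0.002, 0.345, -0.939]]
wrist_force: [-0.0, 0.1, 0.0]
width: -0.0001
```

```bash
python3 - <<'E'
from h import *
s=telemetry.observe();print(s['tcp_pos'],s['wrist_force'])
E
```

```text
[ 0.50929876 -0.00175764  0.06773836] [-0.01425873  0.07389534  0.00059263]
```

Emit:
move_arm([
  [0,-0.0026,0.007,0,0,0,255],
  [0,0,0,0,0,0,255],
])

```text
clock: 3.65
tcp_pos: [0.5097, -0.0028, 0.065]
tcp_rot: [[-1.0, 0.001, 0.003], [0.002, 0.939, 0.344], [-0.003, 0.344, -0.939]]
wrist_force: [-1.2, -3.5, 3.7]
width: 0.0001
```

Emit:
move_arm([
  [0,-0.0043,0.0117,0,0,0,255],
  [0,-0.0035,0.0094,0,0,0,255],
  [0,0,0,0,0,0,255],
])

```text
clock: 3.95
tcp_pos: [0.5104, -0.0036, 0.0561]
tcp_rot: [[-1.0, 0.001, 0.005], [0.003, 0.939, 0.343], [-0.004, 0.343, -0.939]]
wrist_force: [0.2, -5.2, 5.5]
width: 0.0001
```

Emit:
move_arm([
  [0,-0.0017,0.0047,0,0,0,255],
  [0,0,0,0,0,0,255],
  [0,0,-0.06,0,0,0,255],
  [0,0,-0.12,0,0,0,255],
  [0,0,-0.12,0,0,0,255],
  [0,0,-0.12,0,0,0,255],
  [0,-0.12,0,0,0,0,255],
  [0,-0.12,0,0,0,0,255],
])

```text
clock: 4.75
tcp_pos: [0.5099, -0.1517, 0.1802]
tcp_rot: [[-1.0, -0.002, 0.007], [0.0, 0.939, 0.343], [-0.007, 0.343, -0.939]]
wrist_force: [0.5, -0.1, -0.4]
width: 0.0001
```

```bash
python3 - <<'E'
from h import *
im,p=snap('side','s2'); cv2.imwrite('pics/s2b.png',cv2.resize(im,(800,600)))
E
```

```text
(no output)
```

View pics/s2b.png

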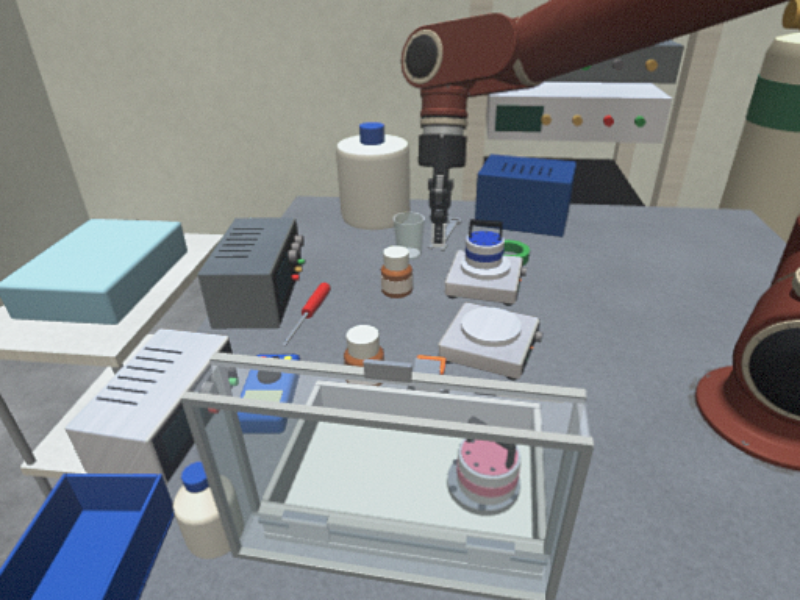

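The lid is swinging open and the arm is clear of it. I'll level the tool and let the lid finish.

Emit:
move_arm([
  [0,0,0,0.075,0,0,0],
  [0,0,0,0.075,0,0,0],
  [0,0,0,0.075,0,0,0],
  [0,0,-0.06,0,0,0.08,0],
  [0,0,-0.06,0,0,0.08,0],
  [0,0,-0.06,0,0,0.08,0],
  [0,0,-0.06,0,0,0.08,0],
  [0,0,0,0,0,0.08,0],
])

```text
clock: 5.6
tcp_pos: [0.5099, -0.1503, 0.2776]
tcp_rot: [[-0.805, 0.594, 0.007], [0.594, 0.805, -0.002], [-0.007, 0.002, -1.0]]
wrist_force: [0.4, -0.3, 0.1]
width: 0.0859
```

Emit:
move_arm([
  [0,0,0,0,0,0,0],
  [0,0,0,0,0,0,0],
  [0,0,0,0,0,0,0],
  [0,0,0,0,0,0,0],
  [0,0,0,0,0,0,0],
  [0,0,0,0,0,0,0],
])

```text
clock: 6.2
tcp_pos: [0.5081, -0.1498, 0.2727]
tcp_rot: [[-0.808, 0.589, -0.0], [0.589, 0.808, 0.0], [0.001, -0.0, -1.0]]
wrist_force: [1.2, 0.4, -0.4]
width: 0.0854
```

```bash
python3 - <<'E'
from h import *
s=telemetry.observe();print(s['tcp_pos'],s['tcp_rot'].round(3),s['joint_pos'])
im,p=snap('side','s3'); cv2.imwrite('pics/s3b.png',cv2.resize(im,(800,600)))
im,p=snap('top','t3'); cv2.imwrite('pics/t3b.png',cv2.resize(im[130:280,60:260],None,fx=4,fy=4,interpolation=cv2.INTER_CUBIC))
E
```

```text
[ 0.50811333 -0.14984576  0.27274177] [[-0.808  0.589 -0.   ]
 [ 0.589  0.808  0.   ]
 [ 0.001 -0.    -1.   ]] [-4.27331454e-01 -1.98026941e-01  1.78215946e+00  4.82846764e-05
  1.55802465e+00 -1.36819994e+00]
```

View pics/s3b.png

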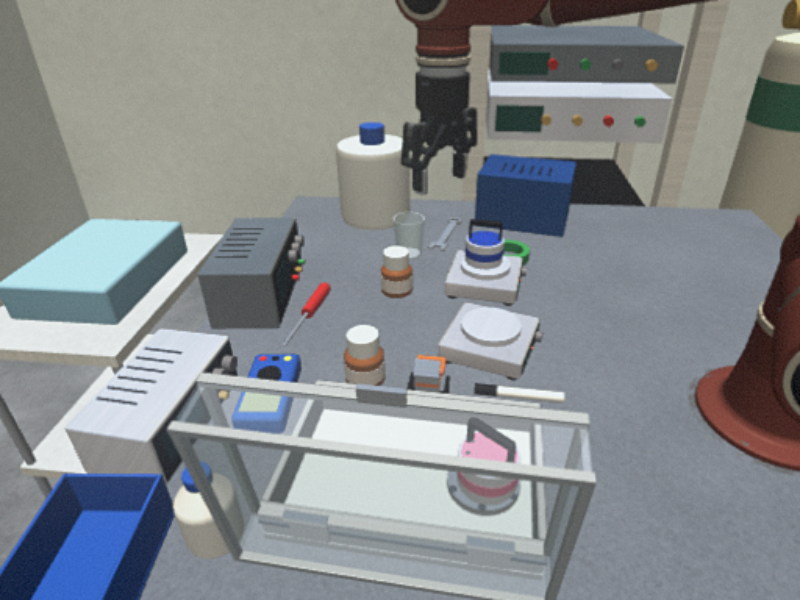

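View pics/t3b.png

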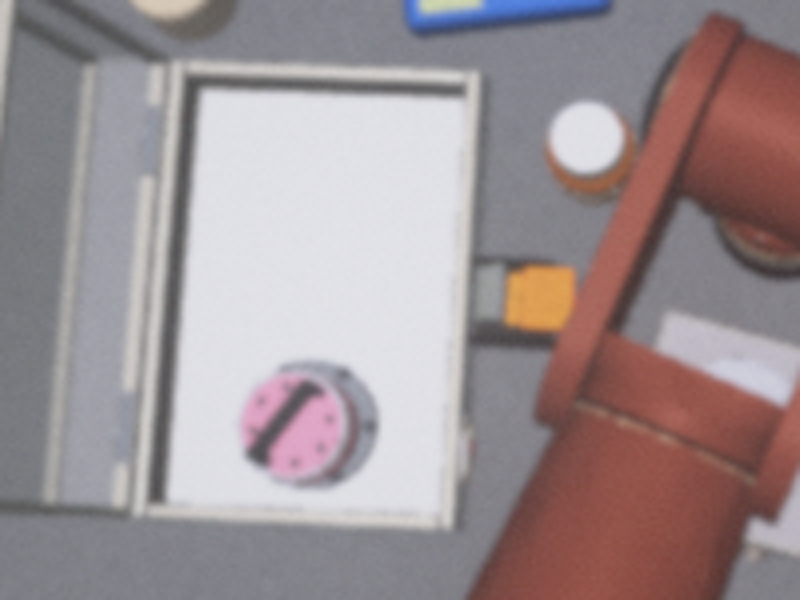

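```bash
python3 - <<'E'
from h import *
p=optics.camera_params('top')
def A(u,v,z): return at(p,(u+.5)/4-.5+60,(v+.5)/4-.5+130,z)
c=np.array([A(*q,.06) for q in [(170,62),(480,72),(450,527),(133,514)]]); print(c.round(3).tolist(),c.mean(0))
for n,q in dict(h=A(287,422,.105),h1=A(317,385,.105),h2=A(257,462,.105),disc=A(297,425,.072),plat=A(315,424,.022),jar1=A(588,137,.09)).items(): print(n,q.round(4))
E
```

```text
[[0.682, 0.27, 0.06], [0.67, 0.05, 0.06], [0.354, 0.07, 0.06], [0.366, 0.286, 0.06]] [0.51793939 0.16915255 0.06      ]
h [0.4238 0.1717 0.105 ]
h1 [0.4478 0.1522 0.105 ]
h2 [0.3979 0.1912 0.105 ]
disc [0.424  0.1724 0.072 ]
plat [0.4278 0.1708 0.022 ]
jar1 [ 0.6149 -0.0273  0.09  ]
```

Emit:
move_arm([
  [0.092,0.0753,0,0,0,0,0],
  [0.092,0.0753,0,0,0,0,0],
  [0.092,0.0753,0,0,0,0,0],
  [0.092,0.0753,0,0,0,0,0],
  [0.092,0.0753,0,0,0,0,0],
  [0.092,0.0753,0,0,0,0,0],
  [0.092,0.0753,0,0,0,0,0],
  [0,0,0.1,0,0,0,0],
])

```text
clock: 7.1
tcp_pos: [0.4262, 0.1776, 0.2393]
tcp_rot: [[-0.812, 0.583, 0.012], [0.583, 0.813, 0.005], [-0.007, 0.011, -1.0]]
wrist_force: [1.5, -0.9, -0.0]
width: 0.085
```

```bash
cat >> h.py <<'E'
def delta(t,yaw=None):
    s=telemetry.observe(); R=np.array(s['tcp_rot']); d=R.T@(np.array(t)-s['tcp_pos'])/.4
    y=np.degrees(np.arctan2(R[1,0],R[0,0])); print('tcp',np.round(s['tcp_pos'],4),'yaw',y.round(1),'share',d.round(4),'w',round(float(s['width']),4),'F',np.round(s['wrist_force'],1),'t',s['clock'],'tilt',np.round(R[:2,2],3))
    if yaw is not None: print('turnz share',round(-(((yaw-y+180)%360)-180)/90,4))
E
python3 - <<'E'
from h import *
delta((.424,.172,.086))
im,p=snap('wrist','w4'); cv2.imwrite('pics/w4b.png',cv2.resize(im,(800,600)))
E
```

```text
tcp [0.4262 0.1776 0.2393] yaw 144.3 share [-0.0011 -0.0188  0.383 ] w 0.085 F [ 1.5 -0.9 -0. ] t 7.1 tilt [0.012 0.005]
```

View pics/w4b.png

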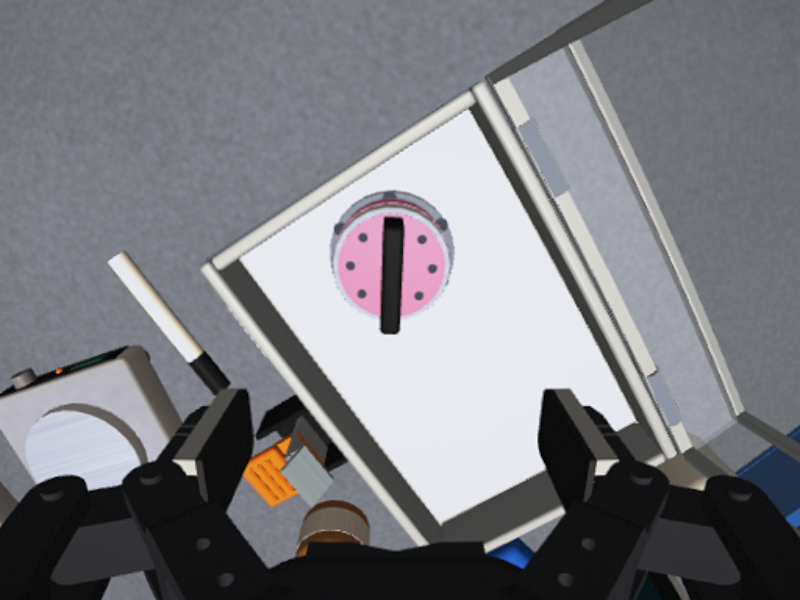

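```bash
python3 - <<'E'
from h import *
p=optics.camera_params('wrist')
for n,(u,v,z) in dict(h1=(394,220,.107),h2=(390,332,.107),disc=(391,264,.072),plat=(392,252,.022)).items(): print(n,at(p,u*.64,v*.64,z).round(4))
delta((.424,.172,.086))
p=optics.camera_params('wrist')
for n,(u,v,z) in dict(h1=(394,220,.107),h2=(390,332,.107),disc=(391,264,.072),plat=(392,252,.022)).items(): print(n,at(p,u*.64,v*.64,z).round(4))
E
```

```text
h1 [0.3906 0.1951 0.107 ]
h2 [0.4405 0.1564 0.107 ]
disc [0.4156 0.1746 0.072 ]
plat [0.4183 0.1728 0.022 ]
tcp [0.4215 0.1744 0.2276] yaw 144.2 share [-9.800e-03  1.000e-04  3.539e-01] w 0.0857 F [-1.5 -0.5 -6.3] t 7.15 tilt [-0.005 -0.001]
h1 [0.3906 0.1951 0.107 ]
h2 [0.4405 0.1564 0.107 ]
disc [0.4156 0.1746 0.072 ]
plat [0.4183 0.1728 0.022 ]
```

Emit:
move_arm([
  [0,0,0.05,0,0,0.022,0],
  [0,0,0,0,0,0,0],
  [0,0,0,0,0,0,0],
  [0,0,0,0,0,0,0],
])

```text
clock: 7.55
tcp_pos: [0.4253, 0.1719, 0.2146]
tcp_rot: [[-0.787, 0.617, 0.002], [0.617, 0.787, 0.0], [-0.001, 0.002, -1.0]]
wrist_force: [0.2, 0.7, -0.1]
width: 0.0852
```

```bash
python3 - <<'E'
from h import *
delta((.424,.172,.086))
im,p=snap('wrist','w5'); cv2.imwrite('pics/w5b.png',cv2.resize(im,(800,600)))
E
```

```text
tcp [0.4253 0.1719 0.2146] yaw 141.9 share [ 0.0031 -0.0022  0.3216] w 0.0852 F [ 0.2  0.7 -0.1] t 7.55 tilt [0.002 0.   ]
```

View pics/w5b.png

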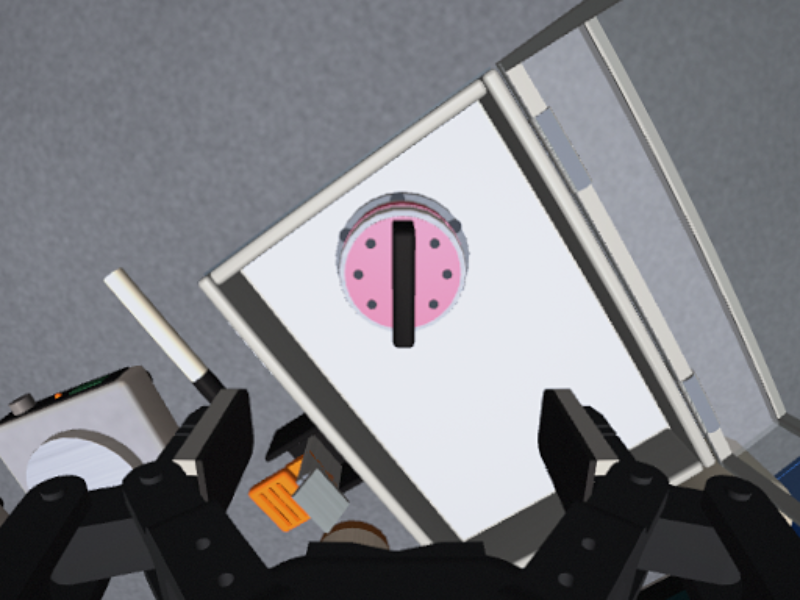

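```bash
python3 - <<'E'
from h import *
p=optics.camera_params('wrist')
for n,(u,v,z) in dict(h1=(403,223,.110),h2=(403,345,.110),disc=(403,269,.072),plat=(403,255,.022)).items(): print(n,at(p,u*.64,v*.64,z).round(4))
E
```

```text
h1 [0.3981 0.1982 0.11  ]
h2 [0.4497 0.1581 0.11  ]
disc [0.4247 0.1783 0.072 ]
plat [0.4276 0.1772 0.022 ]
```

Emit:
move_arm([
  [0.006,0.003,0.08,0,0,0,0],
  [0,0,0.08,0,0,0,0],
  [0,0,0.08,0,0,0,0],
  [0,0,0.05,0,0,0,0],
  [0,0,0.03,0,0,0,0],
  [0,0,0,0,0,0,0],
])

```text
clock: 8.2
tcp_pos: [0.4227, 0.1743, 0.0841]
tcp_rot: [[-0.787, 0.617, -0.002], [0.617, 0.787, -0.001], [0.001, -0.002, -1.0]]
wrist_force: [-0.5, -0.1, 0.3]
width: 0.0858
```

Emit:
move_arm([
  [0,0,0,0,0,0,255],
  [0,0,0,0,0,0,255],
  [0,0,0,0,0,0,255],
  [0,0,0,0,0,0,255],
  [0,0,0,0,0,0,255],
  [0,0,0,0,0,0,255],
  [0,0,0,0,0,0,255],
])

```text
clock: 8.9
tcp_pos: [0.424, 0.1752, 0.0858]
tcp_rot: [[-0.787, 0.617, 0.002], [0.617, 0.787, 0.001], [-0.001, 0.002, -1.0]]
wrist_force: [1.6, 2.7, 1.4]
width: 0.0107
```

```bash
python3 - <<'E'
from h import *
delta((.424,.172,.086))
im,p=snap('wrist','w6'); cv2.imwrite('pics/w6b.png',cv2.resize(im,(800,600)))
E
```

```text
tcp [0.424  0.1752 0.0858] yaw 141.9 share [-0.0048 -0.0063 -0.0006] w 0.0107 F [1.6 2.7 1.4] t 8.9 tilt [0.002 0.001]
```

View pics/w6b.png

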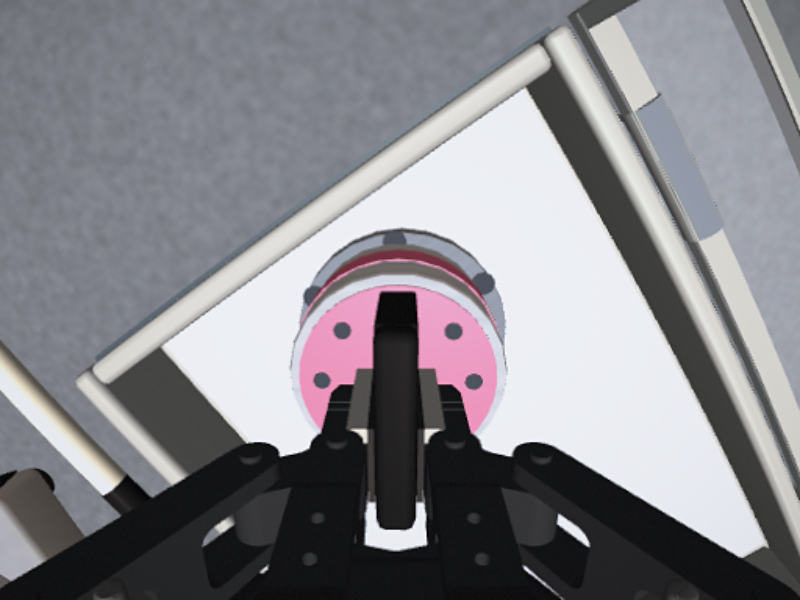

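```bash
python3 - <<'E'
from h import *
p=optics.camera_params('wrist'); s=telemetry.observe(); R=np.array(s['tcp_rot'])
for n,(u,v,z) in dict(h1=(397,324,.110),h2=(397,528,.110),disctop=(397,285,.072),L=(298,362,.072),R=(500,362,.072),plat=(403,255,.022)).items(): q=at(p,u*.64,v*.64,z); print(n,q.round(4),(R.T@(q-s['tcp_pos'])).round(4))
E
```

```text
h1 [0.3983 0.1954 0.11  ] [ 0.0328  0.0002 -0.0243]
h2 [0.4495 0.1555 0.11  ] [-0.0322  0.0003 -0.0242]
disctop [0.399  0.1952 0.072 ] [0.032  0.0003 0.0137]
L [0.3997 0.1515 0.072 ] [ 0.0046 -0.0336  0.0137]
R [0.4426 0.2061 0.072 ] [0.0045 0.0358 0.0138]
plat [0.4019 0.1966 0.022 ] [0.0307 0.0031 0.0637]
```

Emit:
move_arm([
  [0,0,-0.03,0,0,0,255],
  [0,0,-0.07,0,0,0,255],
  [0,0,-0.08,0,0,0,255],
  [0,0,-0.08,0,0,0,255],
  [-0.0152,-0.0247,0,0,0,0,255],
  [-0.04,-0.05,0,0,0,0,255],
  [-0.05,-0.07,0,0,0,0,255],
  [-0.06,-0.08,0,0,0,0,255],
])

```text
clock: 9.75
tcp_pos: [0.4173, 0.0618, 0.1858]
tcp_rot: [[-0.788, 0.615, -0.006], [0.616, 0.788, -0.001], [0.004, -0.004, -1.0]]
wrist_force: [0.9, -1.0, -5.2]
width: 0.0106
```

Emit:
move_arm([
  [-0.06,-0.08,0,0,0,0,255],
  [-0.06,-0.08,0,0,0,0,255],
  [-0.06,-0.08,0,0,0,0,255],
  [-0.05,-0.07,0,0,0,0,255],
  [-0.03,-0.04,0,0,0,0,255],
  [-0.016,-0.022,0,0,0,0,255],
  [0,0,0,0,0,0,255],
  [0,0,0,0,0,0,255],
])

```text
clock: 10.55
tcp_pos: [0.414, -0.1213, 0.1877]
tcp_rot: [[-0.787, 0.617, -0.002], [0.617, 0.787, 0.002], [0.003, -0.0, -1.0]]
wrist_force: [-0.4, 0.6, -5.4]
width: 0.0103
```

```bash
python3 - <<'E'
from h import *
delta((.4155,-.122,.119))
im,p=snap('wrist','w7'); cv2.imwrite('pics/w7b.png',cv2.resize(im,(800,600)))
E
```

```text
tcp [ 0.414  -0.1213  0.1877] yaw 141.9 share [-0.0044  0.0009  0.1718] w 0.0103 F [-0.4  0.6 -5.4] t 10.55 tilt [-0.002  0.002]
```

View pics/w7b.png

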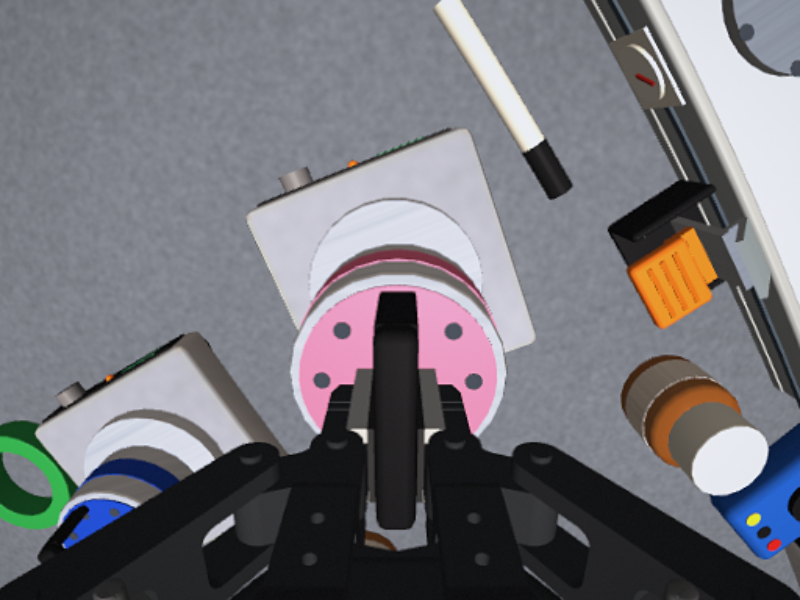

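```bash
python3 - <<'E'
from h import *
p=optics.camera_params('wrist')
R=.05
for c in [(.4155,-.122)]:
  for a in range(0,360,45):
    t=np.radians(a); print(a,(proj(p,[c[0]+R*np.cos(t),c[1]+R*np.sin(t),.055])[0]/.64).round(0))
E
```

```text
0 [447. 347.]
45 [481. 294.]
90 [466. 231.]
135 [407. 196.]
180 [340. 215.]
225 [308. 274.]
270 [329. 334.]
315 [385. 363.]
```

Emit:
move_arm([
  [-0.003,0.001,0.06,0,0,0,255],
  [0,0,0.06,0,0,0,255],
  [0,0,0.03,0,0,0,255],
  [0,0,0.014,0,0,0,255],
  [0,0,0,0,0,0,255],
  [0,0,0,0,0,0,255],
])

```text
clock: 11.2
tcp_pos: [0.4168, -0.1226, 0.1246]
tcp_rot: [[-0.787, 0.616, 0.002], [0.616, 0.787, -0.001], [-0.002, 0.0, -1.0]]
wrist_force: [-0.2, 0.3, -5.4]
width: 0.0105
```

```bash
python3 - <<'E'
from h import *
delta((.4155,-.122,.119))
E
```

```text
tcp [ 0.4168 -0.1226  0.1246] yaw 141.9 share [ 0.0035 -0.0009  0.014 ] w 0.0105 F [-0.2  0.3 -5.4] t 11.2 tilt [ 0.002 -0.001]
```

Emit:
move_arm([
  [0,0,0.007,0,0,0,255],
  [0,0,0.005,0,0,0,255],
  [0,0,0,0,0,0,255],
])

```text
clock: 11.5
tcp_pos: [0.4161, -0.1225, 0.1187]
tcp_rot: [[-0.787, 0.617, 0.0], [0.617, 0.787, 0.0], [-0.0, 0.0, -1.0]]
wrist_force: [-0.1, -0.4, -4.8]
width: 0.011
```

Emit:
move_arm([
  [0,0,0.003,0,0,0,255],
  [0,0,0,0,0,0,255],
])

```text
clock: 11.7
tcp_pos: [0.4167, -0.1225, 0.1186]
tcp_rot: [[-0.787, 0.617, 0.001], [0.617, 0.787, 0.0], [-0.001, 0.001, -1.0]]
wrist_force: [-0.6, 3.2, 0.9]
width: 0.011
```

Contact. I'll release and lift straight up.

Emit:
move_arm([
  [0,0,0,0,0,0,0],
  [0,0,0,0,0,0,0],
  [0,0,0,0,0,0,0],
  [0,0,0,0,0,0,0],
  [0,0,-0.08,0,0,0,0],
  [0,0,-0.1,0,0,0,0],
  [0,0,-0.1,0,0,0,0],
  [0,0,0,0,0,0,0],
])

```text
clock: 12.5
tcp_pos: [0.4191, -0.124, 0.2367]
tcp_rot: [[-0.787, 0.617, 0.011], [0.617, 0.787, -0.006], [-0.012, 0.002, -1.0]]
wrist_force: [0.7, 0.2, -0.2]
width: 0.0857
```

```bash
python3 - <<'E'
from h import *
delta((.425,-.342,.21),172)
im,p=snap('wrist','w8'); cv2.imwrite('pics/w8b.png',cv2.resize(im,(800,600)))
E
```

```text
tcp [ 0.4191 -0.124   0.2367] yaw 141.9 share [-0.347  -0.4199  0.07  ] w 0.0857 F [ 0.7  0.2 -0.2] t 12.5 tilt [ 0.011 -0.006]
turnz share -0.3344
```

View pics/w8b.png

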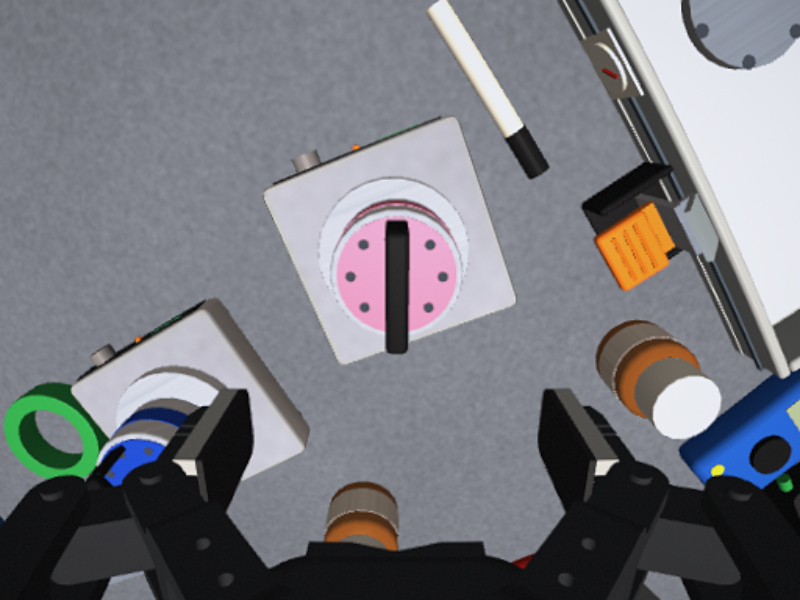

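Emit:
move_arm([
  [-0.069,-0.084,0,0,0,0,0],
  [-0.069,-0.084,0,0,0,0,0],
  [-0.069,-0.084,0,0,0,0,0],
  [-0.069,-0.084,0,0,0,0,0],
  [-0.069,-0.084,0,0,0,0,0],
  [0,0,0,0,0,-0.084,0],
  [0,0,0,0,0,-0.084,0],
  [0,0,0,0,0,-0.084,0],
])

```text
clock: 13.35
tcp_pos: [0.4202, -0.3398, 0.2272]
tcp_rot: [[-0.965, 0.262, -0.002], [0.262, 0.965, 0.002], [0.003, 0.002, -1.0]]
wrist_force: [1.0, 0.5, -0.0]
width: 0.0856
```

Emit:
move_arm([
  [0,0,0,0,0,-0.083,0],
  [0,0,0,0,0,0,0],
  [0,0,0,0,0,0,0],
  [0,0,0,0,0,0,0],
])

```text
clock: 13.75
tcp_pos: [0.4208, -0.3397, 0.2288]
tcp_rot: [[-0.99, 0.14, -0.001], [0.14, 0.99, 0.001], [0.001, 0.001, -1.0]]
wrist_force: [-0.2, -0.4, -0.5]
width: 0.0852
```

```bash
python3 - <<'E'
from h import *
delta((.425,-.342,.119),172)
im,p=snap('wrist','w9'); cv2.imwrite('pics/w9b.png',cv2.resize(im,(800,600)))
E
```

```text
tcp [ 0.4208 -0.3397  0.2288] yaw 172.0 share [-0.0114 -0.0045  0.2744] w 0.0852 F [-0.2 -0.4 -0.5] t 13.75 tilt [-0.001  0.001]
turnz share -0.0005
```

View pics/w9b.png

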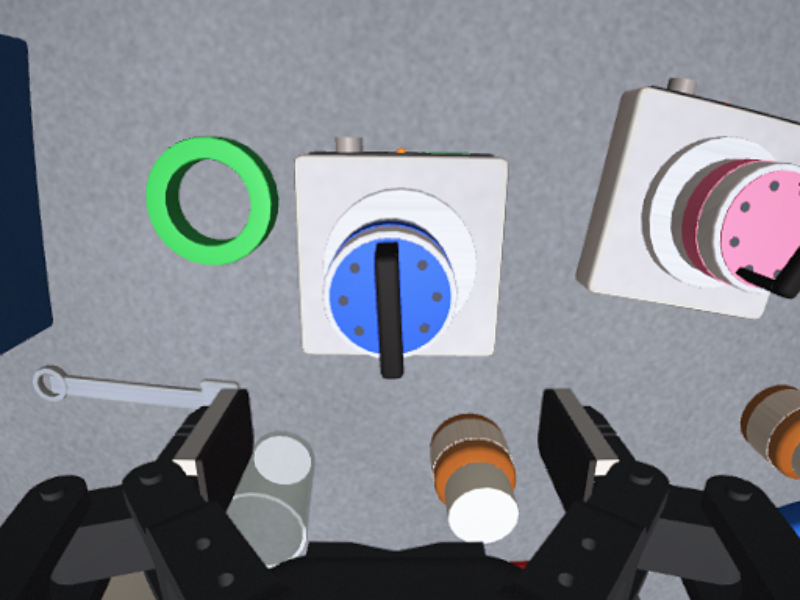

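```bash
python3 - <<'E'
from h import *
p=optics.camera_params('wrist')
a=[at(p,u*.64,v*.64,z) for u,v,z in [(387,244,.143),(392,376,.143)]]
print(np.round(a,4),np.mean(a,0),np.degrees(np.arctan2(*(a[0]-a[1])[[1,0]])), np.linalg.norm(a[0]-a[1]))
m=np.mean(a,0)
print(at(p,393*.64,293*.64,.105))
delta((m[0],m[1],.119),172)
E
```

```text
[[ 0.3895 -0.3392  0.143 ]
 [ 0.4567 -0.3465  0.143 ]] [ 0.42311549 -0.34285079  0.143     ] 173.86794714829279 0.06756461469797707
[ 0.42492223 -0.34154632  0.105     ]
tcp [ 0.4209 -0.3397  0.229 ] yaw 172.0 share [-0.0068 -0.0072  0.275 ] w 0.0855 F [0.3 0.5 0.3] t 13.8 tilt [-0.  0.]
turnz share -0.0002
```

Emit:
move_arm([
  [-0.01,-0.006,0,0,0,-0.015,0],
  [0,0,0.08,0,0,0,0],
  [0,0,0.08,0,0,0,0],
  [0,0,0.07,0,0,0,0],
  [0,0,0.045,0,0,0,0],
  [0,0,0,0,0,0,0],
  [0,0,0,0,0,0,255],
  [0,0,0,0,0,0,255],
])

```text
clock: 14.6
tcp_pos: [0.4256, -0.3437, 0.1213]
tcp_rot: [[-0.993, 0.115, 0.002], [0.115, 0.993, -0.002], [-0.002, -0.002, -1.0]]
wrist_force: [-0.5, 0.2, -0.1]
width: 0.0591
```

Emit:
move_arm([
  [0,0,0,0,0,0,255],
  [0,0,0,0,0,0,255],
  [0,0,0,0,0,0,255],
  [0,0,0,0,0,0,255],
  [0,0,0,0,0,0,255],
])

```text
clock: 15.1
tcp_pos: [0.4248, -0.3431, 0.1203]
tcp_rot: [[-0.993, 0.115, 0.0], [0.115, 0.993, -0.001], [-0.001, -0.001, -1.0]]
wrist_force: [-2.1, -0.0, 3.9]
width: 0.0107
```

```bash
python3 - <<'E'
from h import *
delta((.425,-.342,.119),172)
im,p=snap('wrist','w10'); cv2.imwrite('pics/w10b.png',cv2.resize(im,(800,600)))
E
```

```text
tcp [ 0.4248 -0.3431  0.1203] yaw 173.4 share [-0.0001  0.0028  0.0033] w 0.0107 F [-2.1 -0.   3.9] t 15.1 tilt [ 0.    -0.001]
turnz share 0.0157
```

View pics/w10b.png

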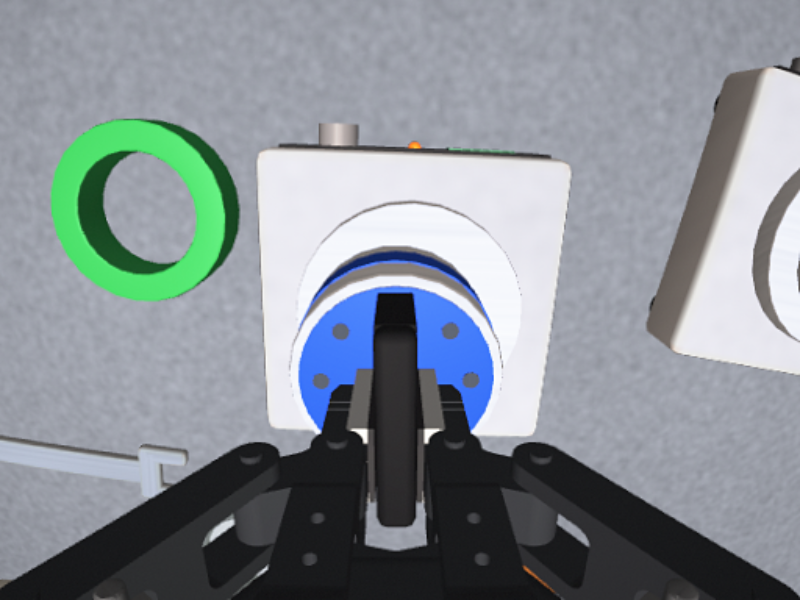

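Emit:
move_arm([
  [0,0,-0.04,0,0,0,255],
  [0,0,-0.08,0,0,0,255],
  [0,0,-0.1,0,0,0,255],
  [0,0,-0.1,0,0,0,255],
  [0.006,0.05,0,0,0,0,255],
  [0.01,0.09,0,0,0,0,255],
  [0.012,0.11,0,0,0,0,255],
  [0.012,0.11,0,0,0,0,255],
])

```text
clock: 15.95
tcp_pos: [0.4245, -0.1961, 0.2467]
tcp_rot: [[-0.993, 0.116, -0.001], [0.116, 0.993, 0.002], [0.001, 0.001, -1.0]]
wrist_force: [0.8, 0.8, -4.6]
width: 0.0107
```

Emit:
move_arm([
  [0.012,0.11,0,0,0,0,255],
  [0.012,0.11,0,0,0,0,255],
  [0.012,0.11,0,0,0,0,255],
  [0.012,0.11,0,0,0,0,255],
  [0.012,0.11,0,0,0,0,255],
  [0.012,0.11,0,0,0,0,255],
  [0.012,0.11,0,0,0,0,255],
  [0.012,0.11,0,0,0,0,255],
])

```text
clock: 16.75
tcp_pos: [0.4265, 0.1581, 0.247]
tcp_rot: [[-0.993, 0.115, -0.001], [0.115, 0.993, 0.0], [0.001, -0.0, -1.0]]
wrist_force: [1.3, 0.2, -4.4]
width: 0.0109
```

Emit:
move_arm([
  [0.005,0.04,0,0,0,0,255],
  [0,0,0.1,0,0,0,255],
  [0,0,0.08,0,0,0,255],
  [0,0,0,0,0,0,255],
  [0,0,0,0,0,0,255],
  [0,0,0,0,0,0,255],
])

```text
clock: 17.35
tcp_pos: [0.4286, 0.1725, 0.1777]
tcp_rot: [[-0.993, 0.115, 0.003], [0.115, 0.993, 0.001], [-0.003, 0.001, -1.0]]
wrist_force: [-0.1, 0.3, -2.8]
width: 0.0108
```

```bash
python3 - <<'E'
from h import *
delta((.428,.173,.088))
im,p=snap('wrist','w11'); cv2.imwrite('pics/w11b.png',cv2.resize(im,(800,600)))
E
```

```text
tcp [0.4286 0.1725 0.1777] yaw 173.4 share [0.0023 0.0009 0.2243] w 0.0108 F [-0.1  0.3 -2.8] t 17.35 tilt [0.003 0.001]
```

View pics/w11b.png

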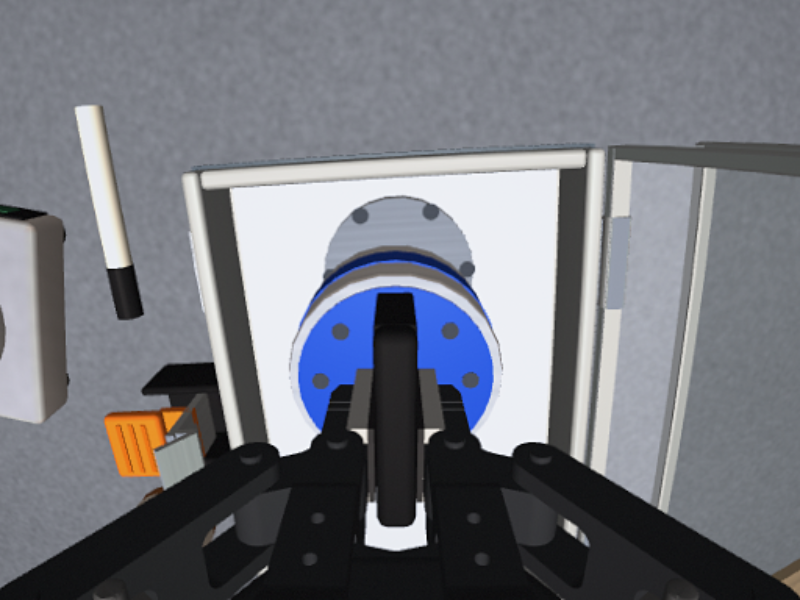

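```bash
python3 - <<'E'
from h import *
p=optics.camera_params('wrist')
R=.046
for c in [(.428,.173),(.428,.177)]:
    print([ (proj(p,[c[0]+R*np.cos(t),c[1]+R*np.sin(t),.022])[0]/.64).round(0).tolist() for t in np.radians(range(0,360,45))])
E
```

```text
[[404.0, 338.0], [453.0, 312.0], [470.0, 260.0], [444.0, 210.0], [387.0, 193.0], [335.0, 222.0], [322.0, 277.0], [351.0, 324.0]]
[[410.0, 337.0], [459.0, 312.0], [477.0, 260.0], [450.0, 209.0], [393.0, 193.0], [342.0, 222.0], [328.0, 276.0], [357.0, 323.0]]
```

Emit:
move_arm([
  [0.001,0.005,0.07,0,0,0,255],
  [0,0,0.07,0,0,0,255],
  [0,0,0.045,0,0,0,255],
  [0,0,0.02,0,0,0,255],
  [0,0,0.01,0,0,0,255],
  [0,0,0,0,0,0,255],
  [0,0,0,0,0,0,255],
])

```text
clock: 18.1
tcp_pos: [0.4285, 0.1746, 0.0911]
tcp_rot: [[-0.993, 0.115, 0.003], [0.115, 0.993, 0.001], [-0.003, 0.001, -1.0]]
wrist_force: [0.4, -0.9, -4.2]
width: 0.0108
```

Emit:
move_arm([
  [0,0,0.005,0,0,0,255],
  [0,0,0.004,0,0,0,255],
  [0,0,0,0,0,0,255],
])

```text
clock: 18.4
tcp_pos: [0.428, 0.1745, 0.0873]
tcp_rot: [[-0.993, 0.115, 0.002], [0.115, 0.993, 0.0], [-0.001, 0.0, -1.0]]
wrist_force: [-1.4, -0.7, 3.5]
width: 0.0107
```

Emit:
move_arm([
  [0,0,0,0,0,0,0],
  [0,0,0,0,0,0,0],
  [0,0,0,0,0,0,0],
  [0,0,0,0,0,0,0],
  [0,0,-0.08,0,0,0,0],
  [0,0,-0.1,0,0,0,0],
  [0,0,-0.1,0,0,0,0],
  [0,0,-0.1,0,0,0,0],
])

```text
clock: 19.2
tcp_pos: [0.427, 0.1743, 0.2393]
tcp_rot: [[-0.993, 0.115, -0.0], [0.115, 0.993, 0.0], [0.0, 0.0, -1.0]]
wrist_force: [0.5, 0.2, -0.8]
width: 0.0855
```

```bash
python3 - <<'E'
from h import *
delta((.6142,-.027,.2),180)
im,p=snap('top','t12'); cv2.imwrite('pics/t12b.png',cv2.resize(im,(800,600),interpolation=cv2.INTER_CUBIC))
E
```

```text
tcp [0.427  0.1743 0.2393] yaw 173.4 share [-0.5228 -0.4462  0.0982] w 0.0855 F [ 0.5  0.2 -0.8] t 19.2 tilt [-0.  0.]
turnz share -0.0732
```

View pics/t12b.png

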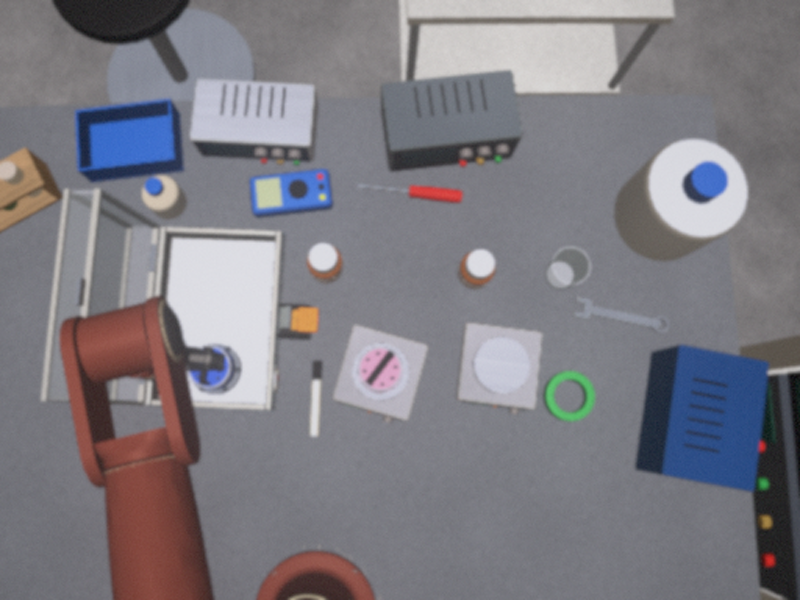

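Emit:
move_arm([
  [-0.087,-0.0744,0,0,0,0,0],
  [-0.087,-0.0744,0,0,0,0,0],
  [-0.087,-0.0744,0,0,0,0,0],
  [-0.087,-0.0744,0,0,0,0,0],
  [-0.087,-0.0744,0,0,0,0,0],
  [-0.087,-0.0744,0,0,0,-0.073,0],
  [0,0,0.05,0,0,0,0],
  [0,0,0,0,0,0,0],
])

```text
clock: 20.05
tcp_pos: [0.613, -0.0278, 0.214]
tcp_rot: [[-1.0, 0.002, -0.006], [0.002, 1.0, 0.001], [0.006, 0.001, -1.0]]
wrist_force: [-0.1, 0.9, -0.6]
width: 0.0857
```

Emit:
move_arm([
  [0,0,0,0,0,0,0],
  [0,0,0,0,0,0,0],
])

```text
clock: 20.25
tcp_pos: [0.6141, -0.0263, 0.2187]
tcp_rot: [[-1.0, -0.001, 0.001], [-0.001, 1.0, -0.0], [-0.001, -0.0, -1.0]]
wrist_force: [0.3, 0.9, 0.8]
width: 0.0853
```

```bash
python3 - <<'E'
from h import *
delta((.6142,-.027,.058),180)
im,p=snap('wrist','w13'); cv2.imwrite('pics/w13b.png',cv2.resize(im,(800,600)))
im,p=snap('top','t13'); cv2.imwrite('pics/t13b.png',cv2.resize(im,(800,600),interpolation=cv2.INTER_CUBIC))
E
```

```text
tcp [ 0.6141 -0.0263  0.2187] yaw -180.0 share [ 1.000e-04 -1.700e-03  4.016e-01] w 0.0853 F [0.3 0.9 0.8] t 20.25 tilt [ 0.001 -0.   ]
turnz share 0.0003
```

View pics/w13b.png

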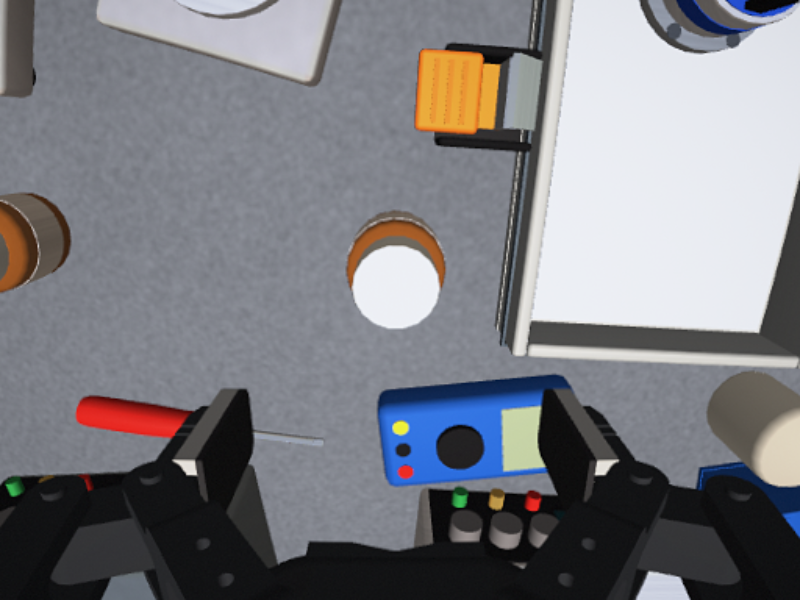

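View pics/t13b.png

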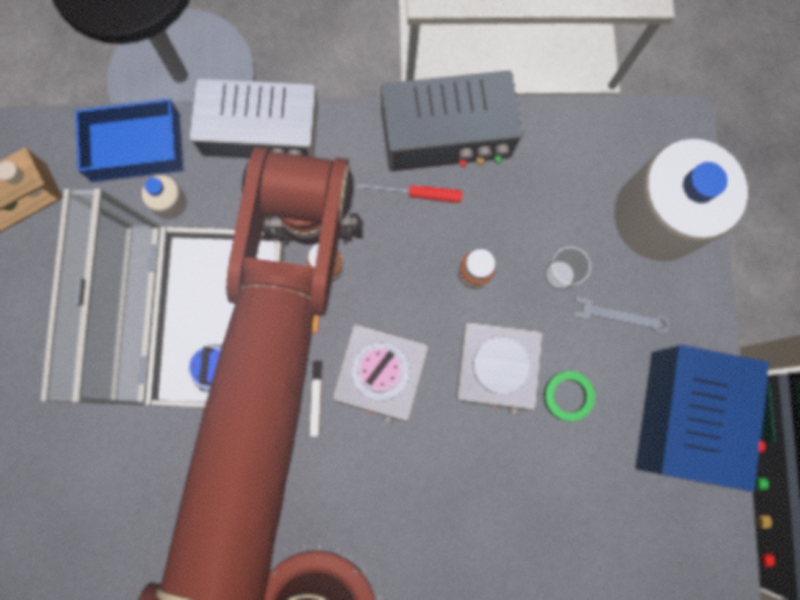

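```bash
python3 - <<'E'
from h import *
p=optics.camera_params('wrist')
print(at(p,396*.64,287*.64,.09))
E
```

```text
[ 0.61683418 -0.02596383  0.09      ]
```

Emit:
move_arm([
  [0,-0.002,0.1,0,0,0,0],
  [0,0,0.1,0,0,0,0],
  [0,0,0.08,0,0,0,0],
  [0,0,0,0,0,0,0],
])

```text
clock: 20.75
tcp_pos: [0.6102, -0.0266, 0.1007]
tcp_rot: [[-1.0, -0.0, -0.01], [-0.0, 1.0, 0.002], [0.01, 0.002, -1.0]]
wrist_force: [-0.2, 1.3, 0.2]
width: 0.0855
```

Emit:
move_arm([
  [-0.004,0,0.06,0,0,0,0],
  [0,0,0.04,0,0,0,0],
  [0,0,0.02,0,0,0,0],
  [0,0,0,0,0,0,0],
  [0,0,0,0,0,0,255],
  [0,0,0,0,0,0,255],
  [0,0,0,0,0,0,255],
  [0,0,0,0,0,0,255],
])

```text
clock: 21.55
tcp_pos: [0.6168, -0.0276, 0.0595]
tcp_rot: [[-1.0, 0.0, 0.002], [0.0, 1.0, 0.0], [-0.002, 0.0, -1.0]]
wrist_force: [-0.9, 1.9, 5.7]
width: 0.0481
```

Emit:
move_arm([
  [0,0,0,0,0,0,255],
  [0,0,0,0,0,0,255],
])

```text
clock: 21.75
tcp_pos: [0.6168, -0.0276, 0.0595]
tcp_rot: [[-1.0, 0.0, 0.002], [0.0, 1.0, 0.0], [-0.002, 0.0, -1.0]]
wrist_force: [-0.2, 2.0, 5.6]
width: 0.0487
```

```bash
python3 - <<'E'
from h import *
delta((.623,.15,.2),180)
im,p=snap('wrist','w14'); cv2.imwrite('pics/w14b.png',cv2.resize(im,(800,600)))
E
```

```text
tcp [ 0.6168 -0.0276  0.0595] yaw 180.0 share [-0.0162  0.444  -0.3511] w 0.0487 F [-0.2  2.   5.6] t 21.75 tilt [0.002 0.   ]
turnz share -0.0002
```

View pics/w14b.png

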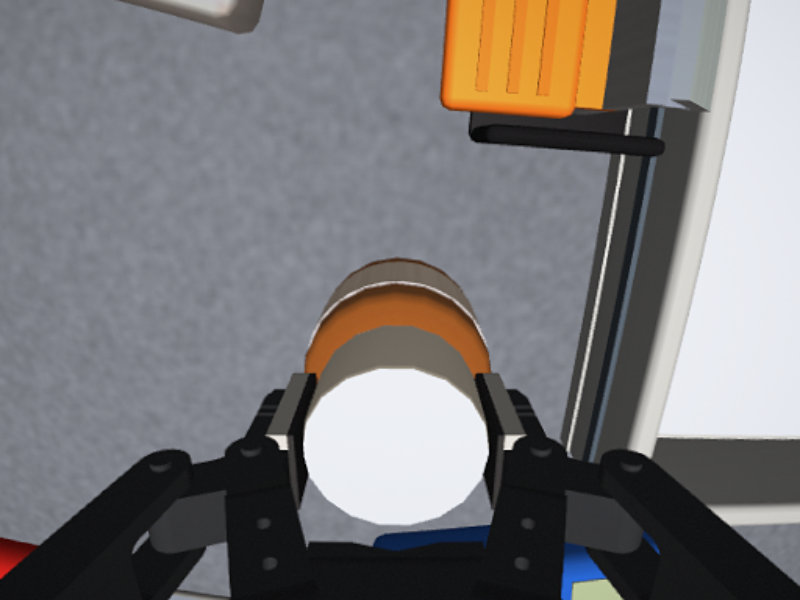

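Emit:
move_arm([
  [0,0,-0.04,0,0,0,255],
  [0,0,-0.09,0,0,0,255],
  [0,0,-0.11,0,0,0,255],
  [0,0,-0.08,0,0,0,255],
  [0,0.04,0,0,0,0,255],
  [-0.004,0.08,0,0,0,0,255],
  [-0.004,0.1,0,0,0,0,255],
  [-0.004,0.1,0,0,0,0,255],
])

```text
clock: 22.6
tcp_pos: [0.6191, 0.1016, 0.1837]
tcp_rot: [[-1.0, 0.001, -0.004], [0.001, 1.0, -0.0], [0.004, -0.0, -1.0]]
wrist_force: [0.2, -0.1, -3.1]
width: 0.0485
```

Emit:
move_arm([
  [-0.004,0.08,0,0,0,0,255],
  [0,0.044,0,0,0,0,255],
  [0,0,0,0,0,0,255],
  [0,0,0,0,0,0,255],
  [0,0,0,0,0,0,255],
])

```text
clock: 23.1
tcp_pos: [0.622, 0.1486, 0.1852]
tcp_rot: [[-1.0, 0.002, -0.001], [0.002, 1.0, -0.001], [0.001, -0.001, -1.0]]
wrist_force: [0.4, -1.2, -2.6]
width: 0.0487
```

```bash
python3 - <<'E'
from h import *
delta((.623,.15,.07),180)
im,p=snap('wrist','w15'); cv2.imwrite('pics/w15b.png',cv2.resize(im,(800,600)))
E
```

```text
tcp [0.622  0.1486 0.1852] yaw 179.9 share [-0.0028  0.0036  0.2881] w 0.0487 F [ 0.4 -1.2 -2.6] t 23.1 tilt [-0.001 -0.001]
turnz share -0.001
```

View pics/w15b.png

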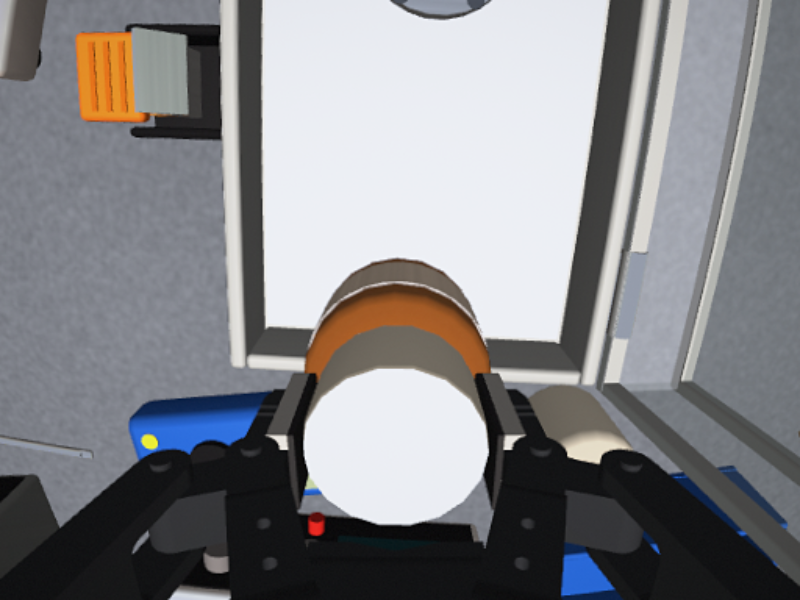

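Emit:
move_arm([
  [-0.002,0.003,0.06,0,0,0,255],
  [0,0,0.08,0,0,0,255],
  [0,0,0.07,0,0,0,255],
  [0,0,0.04,0,0,0,255],
  [0,0,0.02,0,0,0,255],
  [0,0,0.008,0,0,0,255],
  [0,0,0,0,0,0,255],
  [0,0,0,0,0,0,255],
])

```text
clock: 23.95
tcp_pos: [0.6243, 0.1511, 0.0765]
tcp_rot: [[-1.0, 0.0, 0.003], [0.0, 1.0, 0.0], [-0.003, 0.0, -1.0]]
wrist_force: [0.1, 0.2, -3.6]
width: 0.0482
```

Emit:
move_arm([
  [0,0,0.007,0,0,0,255],
  [0,0,0.006,0,0,0,255],
  [0,0,0,0,0,0,255],
])

```text
clock: 24.25
tcp_pos: [0.6232, 0.1511, 0.0697]
tcp_rot: [[-1.0, 0.0, 0.001], [0.0, 1.0, 0.0], [-0.001, 0.0, -1.0]]
wrist_force: [0.6, 0.3, -2.4]
width: 0.0487
```

Emit:
move_arm([
  [0,0,0.004,0,0,0,255],
  [0,0,0,0,0,0,255],
])

```text
clock: 24.45
tcp_pos: [0.6237, 0.1512, 0.0696]
tcp_rot: [[-1.0, 0.0, 0.001], [0.0, 1.0, 0.0], [-0.001, 0.0, -1.0]]
wrist_force: [-2.5, -0.3, 4.2]
width: 0.0488
```

Emit:
move_arm([
  [0,0,0,0,0,0,0],
  [0,0,0,0,0,0,0],
  [0,0,0,0,0,0,0],
  [0,0,0,0,0,0,0],
  [0,0,-0.06,0,0,0,0],
  [0,0,-0.1,0,0,0,0],
  [0,0,-0.1,0,0,0,0],
  [0,0,-0.1,0,0,0,0],
])

```text
clock: 25.25
tcp_pos: [0.6227, 0.1509, 0.213]
tcp_rot: [[-1.0, 0.0, -0.0], [0.0, 1.0, -0.0], [0.0, -0.0, -1.0]]
wrist_force: [0.0, -0.2, 0.1]
width: 0.0858
```

```bash
python3 - <<'E'
from h import *
delta((.5975,-.3027,.215),180)
im,p=snap('top','t16'); cv2.imwrite('pics/t16b.png',cv2.resize(im,(800,600),interpolation=cv2.INTER_CUBIC))
im,p=snap('wrist','w16'); cv2.imwrite('pics/w16b.png',cv2.resize(im,(800,600)))
E
```

```text
tcp [0.6227 0.1509 0.213 ] yaw 180.0 share [ 0.0626 -1.1341 -0.0048] w 0.0858 F [ 0.  -0.2  0.1] t 25.25 tilt [-0. -0.]
turnz share -0.0003
```

View pics/t16b.png

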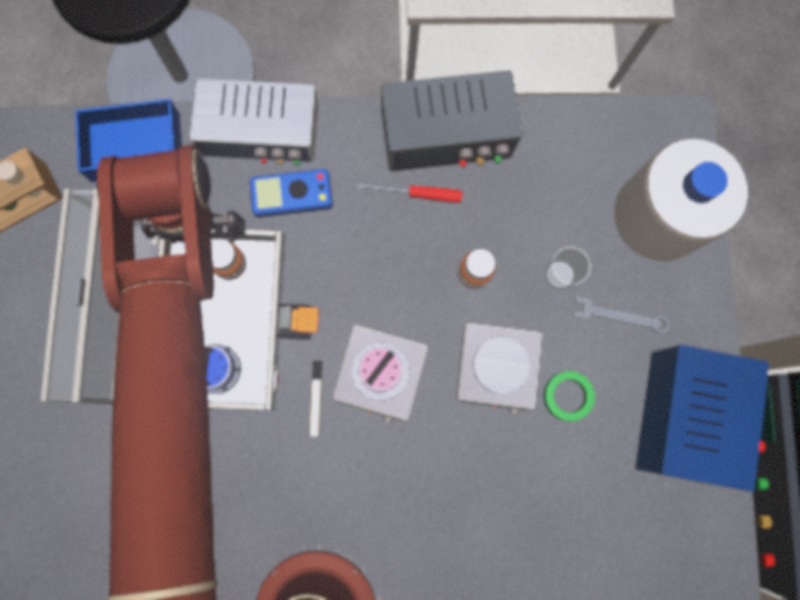

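View pics/w16b.png

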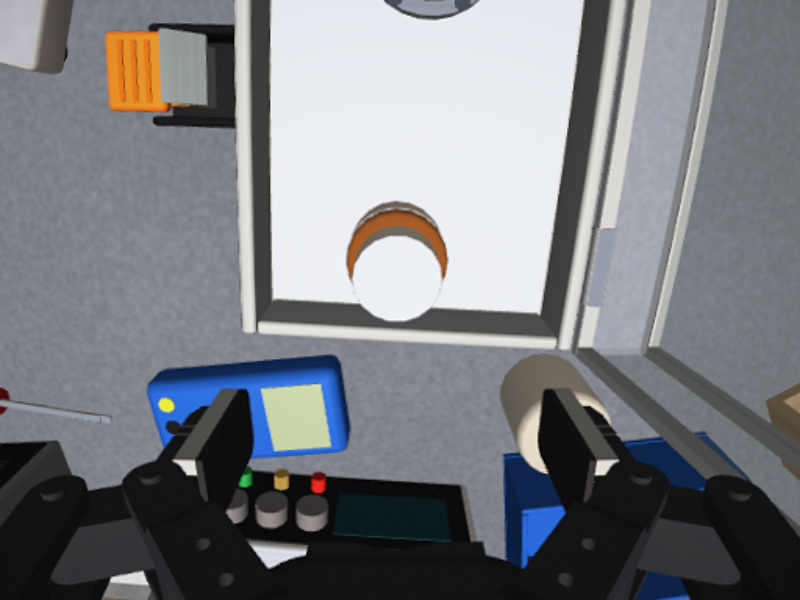

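Emit:
move_arm([
  [0.006,-0.113,0,0,0,0,0],
  [0.006,-0.113,0,0,0,0,0],
  [0.006,-0.113,0,0,0,0,0],
  [0.006,-0.113,0,0,0,0,0],
  [0.006,-0.113,0,0,0,0,0],
  [0.006,-0.113,0,0,0,0,0],
  [0.006,-0.113,0,0,0,0,0],
  [0.006,-0.113,0,0,0,0,0],
])

```text
clock: 26.15
tcp_pos: [0.6031, -0.2123, 0.2111]
tcp_rot: [[-1.0, 0.001, -0.001], [0.001, 1.0, 0.0], [0.001, 0.0, -1.0]]
wrist_force: [0.7, 1.3, 0.3]
width: 0.085
```

Emit:
move_arm([
  [0.007,-0.113,0,0,0,0,0],
  [0.007,-0.117,0,0,0,0,0],
  [0,0,0,0,0,0,0],
  [0,0,0,0,0,0,0],
  [0,0,0,0,0,0,0],
])

```text
clock: 26.65
tcp_pos: [0.598, -0.3015, 0.2112]
tcp_rot: [[-1.0, -0.0, -0.001], [-0.0, 1.0, 0.001], [0.001, 0.001, -1.0]]
wrist_force: [0.4, 1.0, -0.2]
width: 0.0854
```

```bash
python3 - <<'E'
from h import *
delta((.5975,-.3027,.0595),180)
im,p=snap('wrist','w17'); cv2.imwrite('pics/w17b.png',cv2.resize(im,(800,600)))
E
```

```text
tcp [ 0.598  -0.3015  0.2112] yaw -180.0 share [ 0.001  -0.0033  0.3792] w 0.0854 F [ 0.4  1.  -0.2] t 26.65 tilt [-0.001  0.001]
turnz share 0.0002
```

View pics/w17b.png

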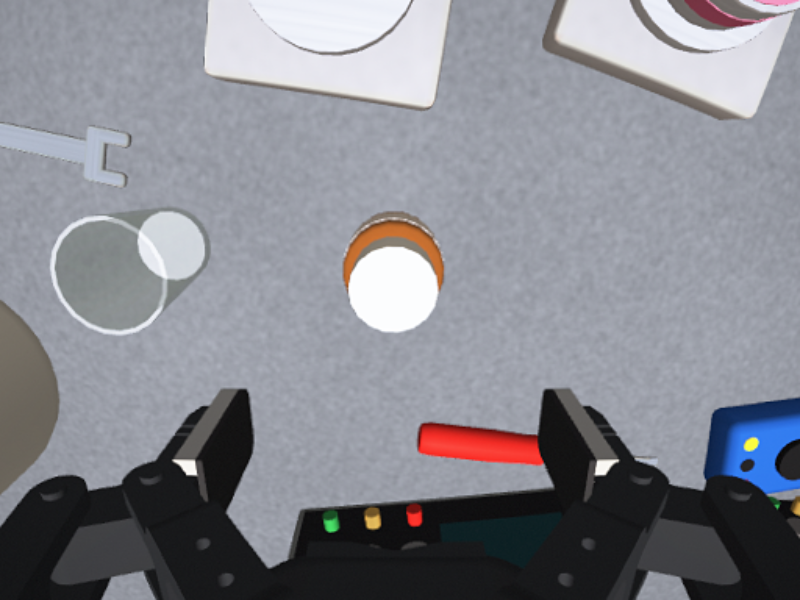

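Emit:
move_arm([
  [-0.004,-0.004,0.1,0,0,0,0],
  [0,0,0.1,0,0,0,0],
  [0,0,0.09,0,0,0,0],
  [0,0,0.06,0,0,0,0],
  [0,0,0.029,0,0,0,0],
  [0,0,0,0,0,0,0],
  [0,0,0,0,0,0,255],
  [0,0,0,0,0,0,255],
])

```text
clock: 27.5
tcp_pos: [0.6011, -0.3048, 0.0629]
tcp_rot: [[-1.0, -0.0, 0.003], [-0.0, 1.0, -0.002], [-0.003, -0.002, -1.0]]
wrist_force: [-0.4, -1.0, 1.0]
width: 0.0593
```

Emit:
move_arm([
  [0,0,0,0,0,0,255],
  [0,0,0,0,0,0,255],
  [0,0,0,0,0,0,255],
  [0,0,0,0,0,0,255],
])

```text
clock: 27.9
tcp_pos: [0.6012, -0.3046, 0.0632]
tcp_rot: [[-1.0, 0.0, 0.004], [0.0, 1.0, -0.001], [-0.004, -0.001, -1.0]]
wrist_force: [0.1, 2.7, 5.8]
width: 0.0488
```

```bash
python3 - <<'E'
from h import *
delta((.538,.15,.0595),180)
E
```

```text
tcp [ 0.6012 -0.3046  0.0632] yaw 180.0 share [0.1584 1.1364 0.0072] w 0.0488 F [0.1 2.7 5.8] t 27.9 tilt [ 0.004 -0.001]
turnz share -0.0003
```

Emit:
move_arm([
  [0,0,-0.04,0,0,0,255],
  [0,0,-0.09,0,0,0,255],
  [0,0,-0.11,0,0,0,255],
  [0,0,-0.08,0,0,0,255],
  [0.006,0.04,0,0,0,0,255],
  [0.01,0.08,0,0,0,0,255],
  [0.015,0.105,0,0,0,0,255],
  [0.015,0.105,0,0,0,0,255],
])

```text
clock: 28.7
tcp_pos: [0.5795, -0.1701, 0.1861]
tcp_rot: [[-1.0, 0.001, -0.003], [0.001, 1.0, 0.002], [0.003, 0.002, -1.0]]
wrist_force: [0.2, 0.2, -2.7]
width: 0.0485
```

Emit:
move_arm([
  [0.015,0.105,0,0,0,0,255],
  [0.015,0.105,0,0,0,0,255],
  [0.015,0.105,0,0,0,0,255],
  [0.015,0.105,0,0,0,0,255],
  [0.015,0.105,0,0,0,0,255],
  [0.015,0.105,0,0,0,0,255],
  [0.012,0.1,0,0,0,0,255],
  [0.01,0.076,0,0,0,0,255],
])

```text
clock: 29.5
tcp_pos: [0.5342, 0.1527, 0.1863]
tcp_rot: [[-1.0, -0.001, -0.003], [-0.001, 1.0, 0.0], [0.003, 0.0, -1.0]]
wrist_force: [0.7, -1.1, -2.7]
width: 0.0488
```

Emit:
move_arm([
  [0,0,0,0,0,0,255],
  [0,0,0,0,0,0,255],
  [0,0,0,0,0,0,255],
])

```text
clock: 29.8
tcp_pos: [0.5359, 0.1496, 0.1872]
tcp_rot: [[-1.0, 0.001, -0.002], [0.001, 1.0, -0.001], [0.002, -0.001, -1.0]]
wrist_force: [0.6, -0.7, -3.5]
width: 0.0487
```

```bash
python3 - <<'E'
from h import *
delta((.538,.15,.073),180)
im,p=snap('wrist','w18'); cv2.imwrite('pics/w18b.png',cv2.resize(im,(800,600)))
E
```

```text
tcp [0.5359 0.1496 0.1872] yaw 179.9 share [-0.0057  0.0012  0.2855] w 0.0487 F [ 0.6 -0.7 -3.5] t 29.8 tilt [-0.002 -0.001]
turnz share -0.0006
```

View pics/w18b.png

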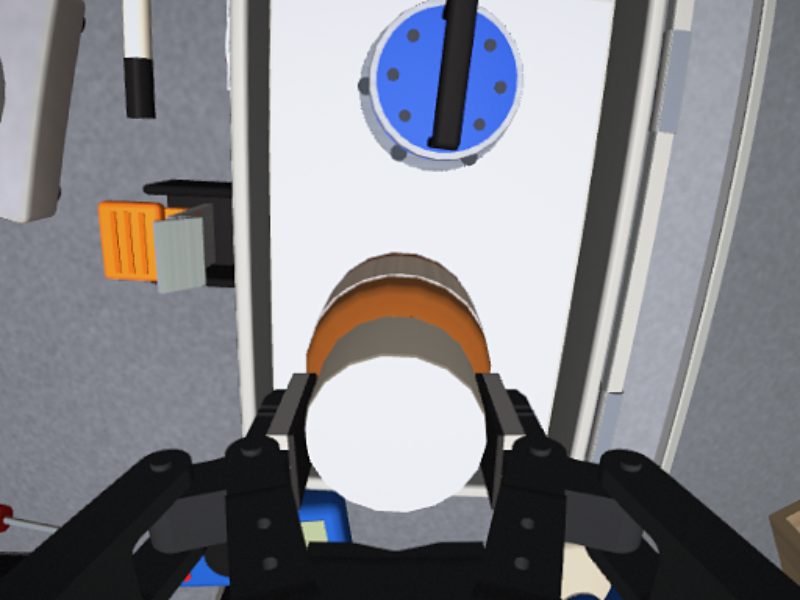

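Emit:
move_arm([
  [-0.006,0.001,0.06,0,0,0,255],
  [0,0,0.08,0,0,0,255],
  [0,0,0.07,0,0,0,255],
  [0,0,0.035,0,0,0,255],
  [0,0,0.018,0,0,0,255],
  [0,0,0.008,0,0,0,255],
  [0,0,0,0,0,0,255],
  [0,0,0,0,0,0,255],
])

```text
clock: 30.65
tcp_pos: [0.5402, 0.1507, 0.0815]
tcp_rot: [[-1.0, 0.0, 0.003], [0.0, 1.0, 0.0], [-0.003, 0.0, -1.0]]
wrist_force: [-0.2, 0.2, -2.6]
width: 0.0483
```

Emit:
move_arm([
  [0,0,0.007,0,0,0,255],
  [0,0,0.007,0,0,0,255],
  [0,0,0.003,0,0,0,255],
  [0,0,0,0,0,0,255],
])

```text
clock: 31.05
tcp_pos: [0.5392, 0.1507, 0.0732]
tcp_rot: [[-1.0, 0.0, 0.0], [0.0, 1.0, 0.0], [-0.0, 0.0, -1.0]]
wrist_force: [-0.5, 0.3, -1.3]
width: 0.0485
```

Emit:
move_arm([
  [0,0,0.004,0,0,0,255],
  [0,0,0,0,0,0,255],
])

```text
clock: 31.25
tcp_pos: [0.5397, 0.1508, 0.0732]
tcp_rot: [[-1.0, 0.0, 0.001], [0.0, 1.0, 0.0], [-0.001, 0.0, -1.0]]
wrist_force: [-3.4, -0.1, 5.0]
width: 0.0485
```

Emit:
move_arm([
  [0,0,0,0,0,0,0],
  [0,0,0,0,0,0,0],
  [0,0,0,0,0,0,0],
  [0,0,0,0,0,0,0],
  [0,0,-0.06,0,0,0,0],
  [0,0,-0.1,0,0,0,0],
  [0,0,-0.1,0,0,0,0],
  [0,0,-0.1,0,0,0,0],
])

```text
clock: 32.05
tcp_pos: [0.5387, 0.1506, 0.2167]
tcp_rot: [[-1.0, 0.0, -0.0], [0.0, 1.0, -0.0], [0.0, -0.0, -1.0]]
wrist_force: [1.1, 0.0, -0.5]
width: 0.0855
```

Emit:
move_arm([
  [0,-0.02,-0.1,0,0,0,255],
  [0,-0.05,-0.1,0,0,0,255],
  [0,-0.1,-0.1,0,0,0,255],
  [0,-0.1,0,0,0,0,255],
  [0,0,0,0,0,0,255],
  [0,0,0,0,0,0,255],
])

```text
clock: 32.65
tcp_pos: [0.5389, 0.0468, 0.3304]
tcp_rot: [[-1.0, 0.002, -0.0], [0.002, 1.0, 0.001], [0.0, 0.001, -1.0]]
wrist_force: [0.3, -0.3, 0.5]
width: 0.0004
```

```bash
python3 - <<'E'
from h import *
delta((.52,.42,.34),180)
im,p=snap('wrist','w19'); cv2.imwrite('pics/w19b.png',cv2.resize(im,(800,600)))
im,p=snap('side','s19'); cv2.imwrite('pics/s19b.png',cv2.resize(im,(800,600)))
E
```

```text
tcp [0.5389 0.0468 0.3304] yaw 179.9 share [ 0.0492  0.933  -0.0234] w 0.0004 F [ 0.3 -0.3  0.5] t 32.65 tilt [-0.     0.001]
turnz share -0.0014
```

View pics/w19b.png

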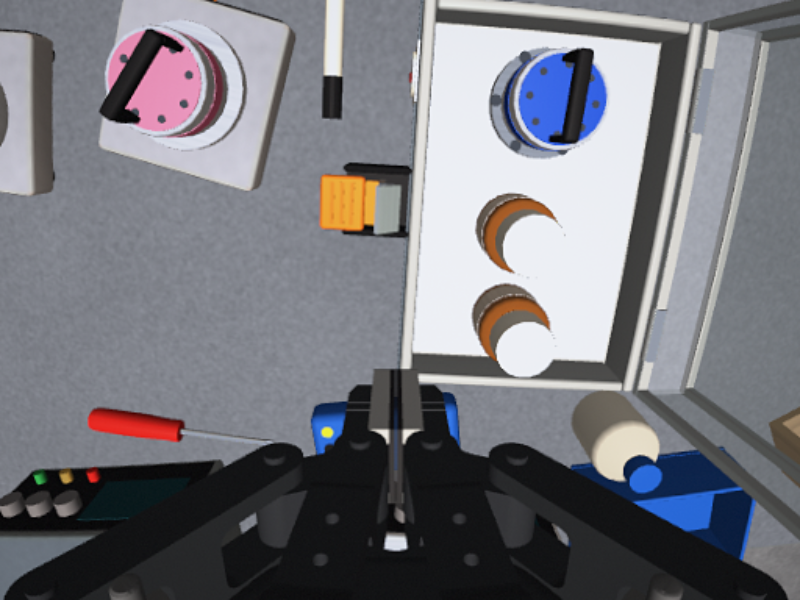

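View pics/s19b.png

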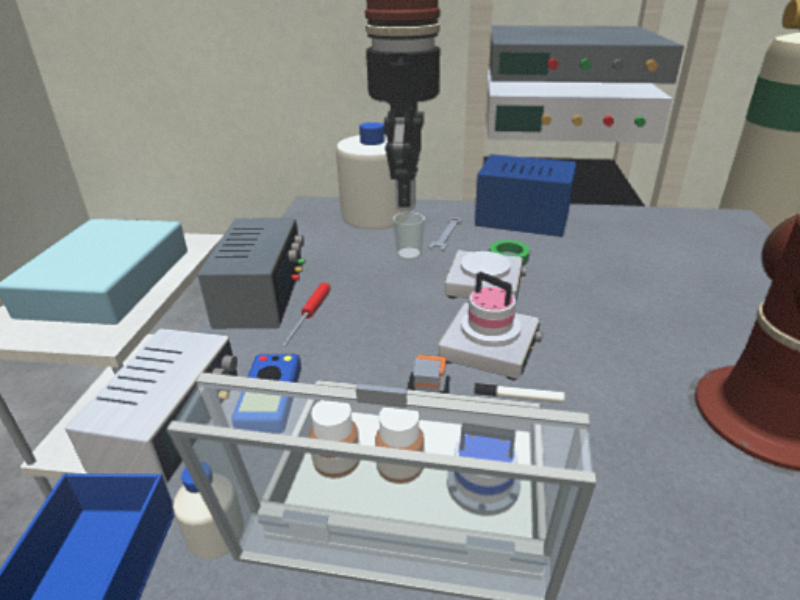

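Emit:
move_arm([
  [0,0,-0.075,0,0,0,255],
  [0.008,0.11,0,0,0,0,255],
  [0.008,0.12,0,0,0,0,255],
  [0.008,0.12,0,0,0,0,255],
  [0.008,0.12,0,0,0,0,255],
  [0.008,0.12,0,0,0,0,255],
  [0.008,0.12,0,0,0,0,255],
  [0,0.12,0,0,0,0,255],
])

```text
clock: 33.55
tcp_pos: [0.5182, 0.3826, 0.3599]
tcp_rot: [[-1.0, -0.002, -0.001], [-0.002, 1.0, -0.0], [0.001, -0.0, -1.0]]
wrist_force: [1.1, -0.1, 0.0]
width: 0.0
```

Emit:
move_arm([
  [0,0.12,0,0,0,0,255],
  [0,0,0,0,0,0,255],
  [0,0,0,0,0,0,255],
])

```text
clock: 33.85
tcp_pos: [0.5186, 0.4292, 0.359]
tcp_rot: [[-1.0, -0.003, -0.002], [-0.003, 1.0, -0.002], [0.002, -0.002, -1.0]]
wrist_force: [0.6, -0.8, 0.3]
width: -0.0001
```

```bash
python3 - <<'E'
from h import *
delta((.52,.43,.245),180)
im,p=snap('wrist','w20'); cv2.imwrite('pics/w20b.png',cv2.resize(im,(800,600)))
im,p=snap('side','s20'); cv2.imwrite('pics/s20b.png',cv2.resize(im,(800,600)))
E
```

```text
tcp [0.5186 0.4292 0.359 ] yaw -179.8 share [-0.0042  0.0025  0.285 ] w -0.0001 F [ 0.6 -0.8  0.3] t 33.85 tilt [-0.002 -0.002]
turnz share 0.0021
```

View pics/w20b.png

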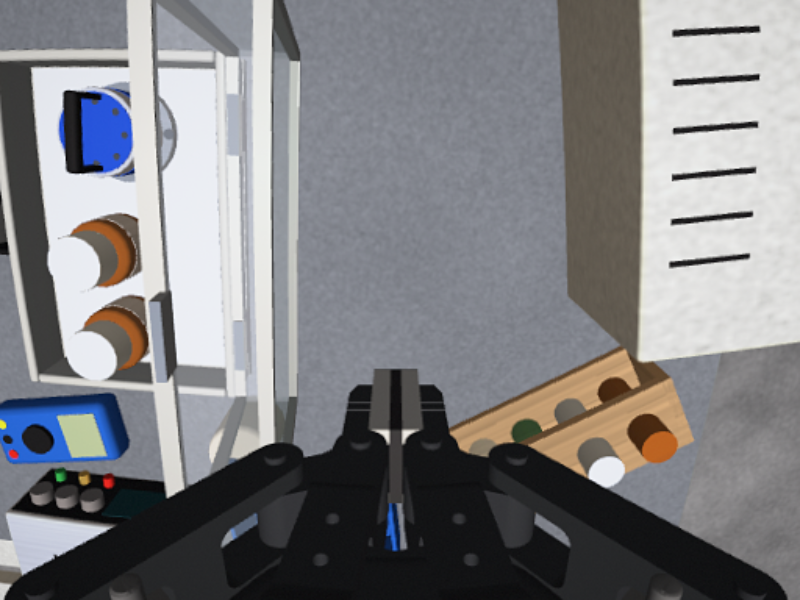

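View pics/s20b.png

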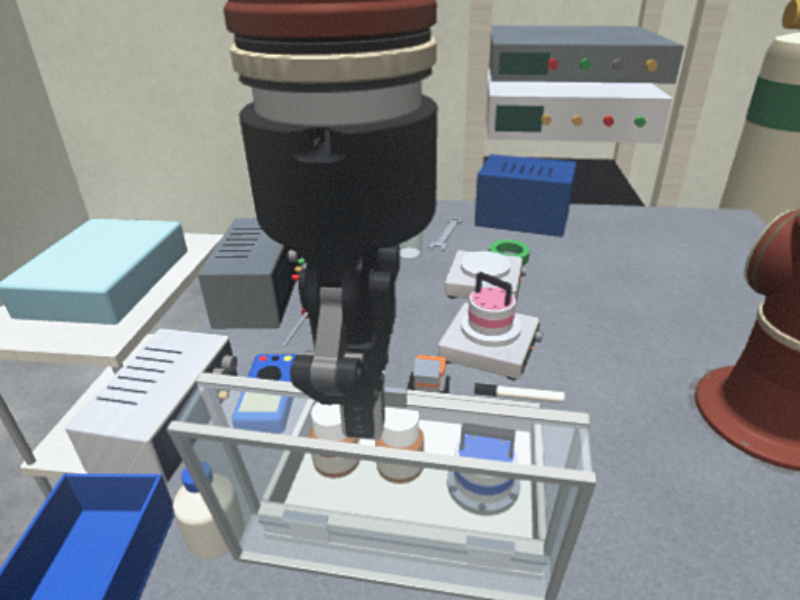

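```bash
python3 - <<'E'
from h import *
p=optics.camera_params('wrist')
b=at(p,568*.64,295*.64,0);print(b)
for z in [.05,.08,.1,.12,.15]: print(z,at(p,638*.64,360*.64,z))
for z in [.25,.27,.28]: print('lid edge',z,at(p,300*.64,200*.64,z),at(p,268*.64,200*.64,z))
E
```

```text
[0.59801913 0.61058437 0.        ]
0.05 [0.65119202 0.67259529 0.05      ]
0.08 [0.63734795 0.65634347 0.08      ]
0.1 [0.62811857 0.64550892 0.1       ]
0.12 [0.61888919 0.63467438 0.12      ]
0.15 [0.60504512 0.61842256 0.15      ]
lid edge 0.25 [0.47069838 0.37927884 0.25      ] [0.47057976 0.36306664 0.25      ]
lid edge 0.27 [0.46842645 0.38303532 0.27      ] [0.46831719 0.36810199 0.27      ]
lid edge 0.28 [0.46729049 0.38491356 0.28      ] [0.4671859  0.37061967 0.28      ]
```

Emit:
move_arm([
  [0,-0.012,0.1,0,0,0,255],
  [0,-0.012,0.1,0,0,0,255],
  [0,-0.012,0.09,0,0,0,255],
  [0,-0.012,0,0,0,0,255],
  [0,-0.02,0,0,0,0,255],
  [0,-0.02,0,0,0,0,255],
  [0,0,0,0,0,0,255],
])

```text
clock: 34.65
tcp_pos: [0.5214, 0.3916, 0.2486]
tcp_rot: [[-1.0, 0.002, 0.005], [0.002, 1.0, 0.003], [-0.005, 0.003, -1.0]]
wrist_force: [0.9, 0.3, 0.1]
width: 0.0002
```

```bash
python3 - <<'E'
from h import *
delta((.52,.376,.241),180)
im,p=snap('side','s21'); cv2.imwrite('pics/s21b.png',cv2.resize(im,(800,600)))
E
```

```text
tcp [0.5214 0.3916 0.2486] yaw 179.9 share [ 0.0036 -0.039   0.019 ] w 0.0002 F [0.9 0.3 0.1] t 34.65 tilt [0.005 0.003]
turnz share -0.0012
```

View pics/s21b.png

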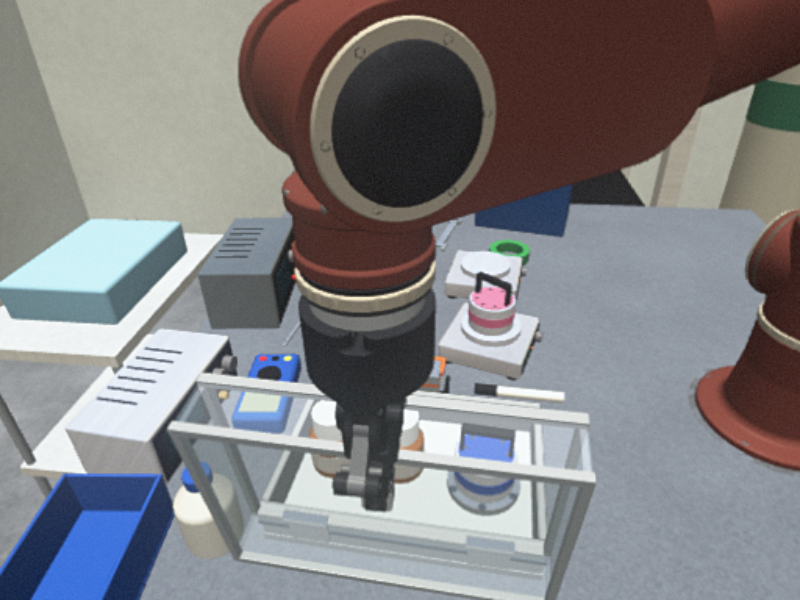

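Emit:
move_arm([
  [0,-0.02,0.005,0,0,0,255],
  [0,-0.03,0,0,0,0,255],
  [0,-0.03,-0.005,0,0,0,255],
  [0,-0.03,-0.01,0,0,0,255],
  [0,-0.03,-0.01,0,0,0,255],
  [0,0,0,0,0,0,255],
])

```text
clock: 35.3
tcp_pos: [0.52, 0.3343, 0.253]
tcp_rot: [[-1.0, 0.002, 0.0], [0.002, 1.0, -0.001], [-0.0, -0.001, -1.0]]
wrist_force: [-0.9, 2.0, 0.4]
width: 0.0
```

```bash
python3 - <<'E'
from h import *
delta((.52,.338,.252),180)
im,p=snap('side','s22'); cv2.imwrite('pics/s22b.png',cv2.resize(im,(800,600)))
E
```

```text
tcp [0.52   0.3343 0.253 ] yaw 179.9 share [0.0001 0.0091 0.0025] w 0.0 F [-0.9  2.   0.4] t 35.3 tilt [ 0.    -0.001]
turnz share -0.0014
```

View pics/s22b.png

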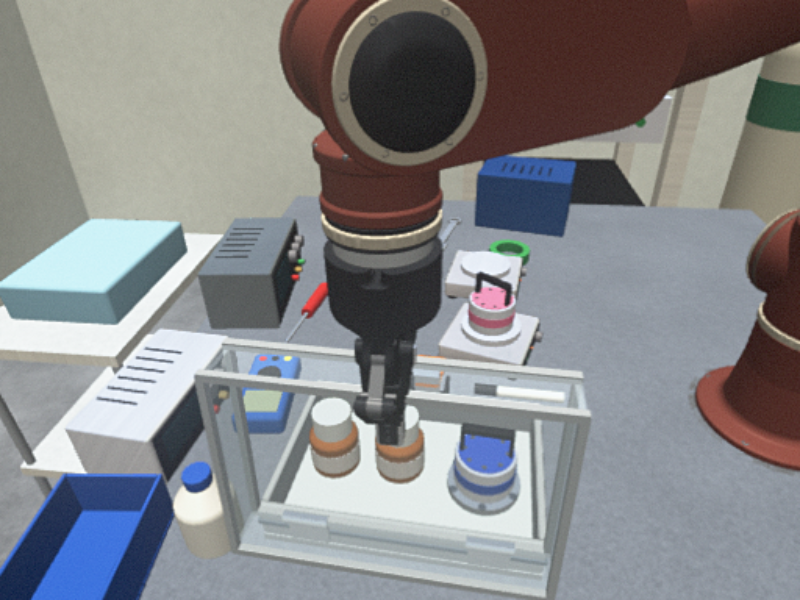

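Emit:
move_arm([
  [0,-0.029,-0.006,0,0,0,255],
  [0,-0.029,-0.005,0,0,0,255],
  [0,-0.029,-0.003,0,0,0,255],
  [0,-0.033,0,0,0,0,255],
  [0,-0.033,0.003,0,0,0,255],
  [0,-0.033,0.004,0,0,0,255],
  [0,-0.032,0.006,0,0,0,255],
  [0,-0.032,0.009,0,0,0,255],
])

```text
clock: 36.15
tcp_pos: [0.52, 0.2348, 0.2499]
tcp_rot: [[-1.0, 0.001, 0.001], [0.001, 1.0, -0.0], [-0.001, -0.0, -1.0]]
wrist_force: [-2.7, 2.7, 3.7]
width: 0.0
```

```bash
python3 - <<'E'
from h import *
delta((.52,.221,.246),180)
im,p=snap('side','s23'); cv2.imwrite('pics/s23b.png',cv2.resize(im,(800,600)))
E
```

```text
tcp [0.52   0.2348 0.2499] yaw 180.0 share [ 0.0001 -0.0345  0.0098] w 0.0 F [-2.7  2.7  3.7] t 36.15 tilt [ 0.001 -0.   ]
turnz share -0.0004
```

View pics/s23b.png

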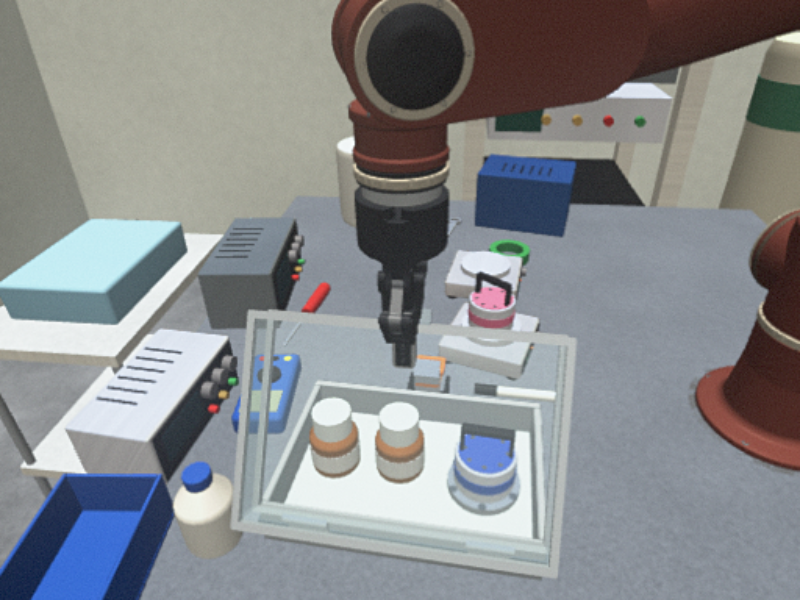

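Emit:
move_arm([
  [0,-0.032,0.01,0,0,0,255],
  [0,-0.032,0.013,0,0,0,255],
  [0,-0.032,0.015,0,0,0,255],
  [0,-0.032,0.017,0,0,0,255],
  [0,-0.022,0.014,0,0,0,255],
  [0,-0.021,0.015,0,0,0,255],
  [0,-0.021,0.015,0,0,0,255],
  [0,-0.021,0.016,0,0,0,255],
])

```text
clock: 37.0
tcp_pos: [0.5199, 0.1503, 0.2029]
tcp_rot: [[-1.0, 0.0, 0.0], [0.0, 1.0, 0.0], [-0.0, 0.0, -1.0]]
wrist_force: [-0.1, 2.4, 0.8]
width: -0.0
```

```bash
python3 - <<'E'
from h import *
delta((.52,.12,.1735),180)
E
```

```text
tcp [0.5199 0.1503 0.2029] yaw 180.0 share [-0.0001 -0.0759  0.0736] w -0.0 F [-0.1  2.4  0.8] t 37.0 tilt [0. 0.]
turnz share -0.0001
```

Emit:
move_arm([
  [0,-0.021,0.017,0,0,0,255],
  [0,-0.021,0.018,0,0,0,255],
  [0,-0.021,0.019,0,0,0,255],
  [0,-0.021,0.019,0,0,0,255],
  [0,-0.015,0.02,0,0,0,255],
  [0,-0.015,0.021,0,0,0,255],
  [0,-0.01,0.022,0,0,0,255],
  [0,-0.01,0.022,0,0,0,255],
])

```text
clock: 37.8
tcp_pos: [0.5196, 0.0964, 0.1397]
tcp_rot: [[-1.0, 0.0, -0.001], [0.0, 1.0, -0.001], [0.001, -0.001, -1.0]]
wrist_force: [-0.6, -0.9, 2.0]
width: -0.0004
```

```bash
python3 - <<'E'
from h import *
delta((.52,.09,.12),180)
im,p=snap('side','s24'); cv2.imwrite('pics/s24b.png',cv2.resize(im,(800,600)))
E
```

```text
tcp [0.5196 0.0964 0.1397] yaw 180.0 share [-0.0011 -0.016   0.0492] w -0.0004 F [-0.6 -0.9  2. ] t 37.8 tilt [-0.001 -0.001]
turnz share -0.0002
```

View pics/s24b.png

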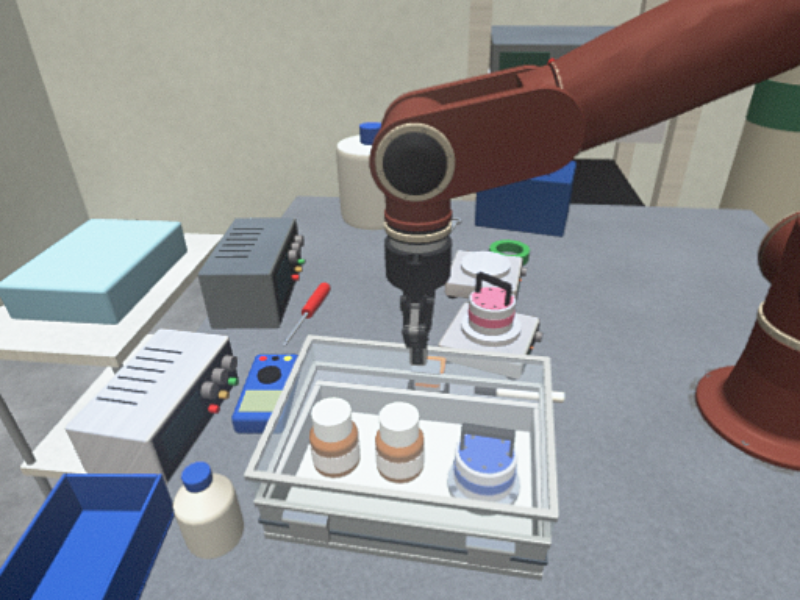

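Emit:
move_arm([
  [0,-0.015,0.012,0,0,0,255],
  [0,-0.015,0.012,0,0,0,255],
  [0,-0.005,0.012,0,0,0,255],
  [0,0,0.007,0,0,0,255],
  [0,0,0.005,0,0,0,255],
  [0,0,0,0,0,0,255],
])

```text
clock: 38.45
tcp_pos: [0.5207, 0.0827, 0.1218]
tcp_rot: [[-1.0, 0.0, 0.002], [0.0, 1.0, -0.001], [-0.002, -0.001, -1.0]]
wrist_force: [1.1, -1.6, 3.1]
width: -0.0
```

Emit:
move_arm([
  [0,0,0.004,0,0,0,255],
  [0,0,0.004,0,0,0,255],
  [0,0,0,0,0,0,255],
])

```text
clock: 38.75
tcp_pos: [0.5206, 0.0823, 0.1192]
tcp_rot: [[-1.0, 0.0, 0.002], [0.0, 1.0, -0.002], [-0.002, -0.002, -1.0]]
wrist_force: [-1.2, -3.3, 7.3]
width: -0.0001
```

Emit:
move_arm([
  [0,0,0.004,0,0,0,255],
  [0,0,0.003,0,0,0,255],
  [0,0,0,0,0,0,255],
])

```text
clock: 39.05
tcp_pos: [0.5207, 0.082, 0.118]
tcp_rot: [[-1.0, 0.0, 0.001], [0.0, 1.0, -0.003], [-0.001, -0.003, -1.0]]
wrist_force: [-5.3, -4.5, 16.3]
width: -0.0003
```

Emit:
move_arm([
  [0,0,-0.01,0,0,0,255],
  [0,0,-0.012,0,0,0,255],
  [0,0,0,0,0,0,255],
  [0,0,0,0,0,0,255],
])

```text
clock: 39.45
tcp_pos: [0.5191, 0.0834, 0.123]
tcp_rot: [[-1.0, 0.0, -0.002], [0.0, 1.0, 0.0], [0.002, 0.0, -1.0]]
wrist_force: [1.0, -0.8, -0.5]
width: 0.0004
```

```bash
python3 - <<'E'
from h import *
delta((.52,.09,.12),180)
im,p=snap('side','s25'); cv2.imwrite('pics/s25b.png',cv2.resize(im[180:384,150:380],None,fx=2.6,fy=2.6,interpolation=cv2.INTER_CUBIC))
E
```

```text
tcp [0.5191 0.0834 0.123 ] yaw 180.0 share [-0.0023  0.0164  0.0076] w 0.0004 F [ 1.  -0.8 -0.5] t 39.45 tilt [-0.002  0.   ]
turnz share -0.0002
```

View pics/s25b.png

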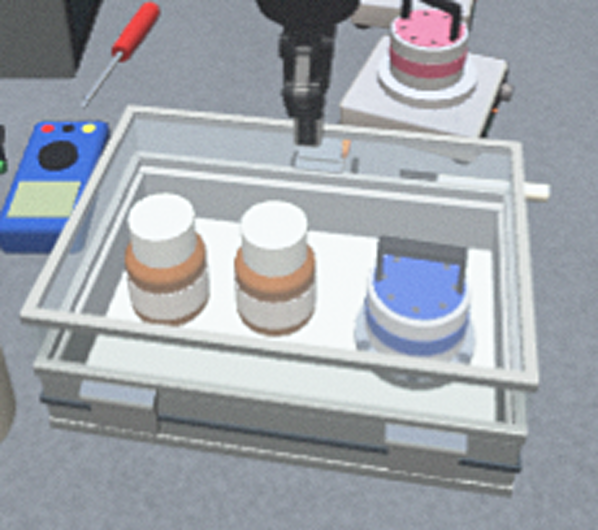

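Force is zero while the TCP sits about 4 mm above the lid, so the latch is holding. I'll retreat upward and check.

Emit:
move_arm([
  [0,0,-0.02,0,0,0,255],
  [0,0,-0.08,0,0,0,255],
  [0,-0.05,-0.1,0,0,0,255],
  [0,-0.1,-0.1,0,0,0,255],
  [0,-0.12,0,0,0,0,255],
  [0,-0.12,0,0,0,0,255],
  [0,-0.1,0,0,0,0,255],
  [0,0,0,0,0,0,255],
])

```text
clock: 40.3
tcp_pos: [0.5194, -0.112, 0.2397]
tcp_rot: [[-1.0, 0.006, -0.0], [0.006, 1.0, -0.001], [-0.0, -0.001, -1.0]]
wrist_force: [0.6, 2.1, -0.1]
width: -0.0001
```

Emit:
move_arm([
  [0,0,0,0,0,0,255],
  [0,0,0,0,0,0,255],
  [0,0,0,0,0,0,255],
  [0,0,0,0,0,0,255],
  [0,0,0,0,0,0,255],
])

```text
clock: 40.8
tcp_pos: [0.5198, -0.1072, 0.2394]
tcp_rot: [[-1.0, -0.001, 0.0], [-0.001, 1.0, -0.0], [-0.0, -0.0, -1.0]]
wrist_force: [0.3, -0.2, -0.4]
width: 0.0004
```

```bash
python3 - <<'E'
from h import *
delta((.52,.09,.12),180)
im,p=snap('side','s26'); cv2.imwrite('pics/s26b.png',cv2.resize(im,(800,600)))
im,p=snap('top','t26'); cv2.imwrite('pics/t26b.png',cv2.resize(im,(800,600)))
E
```

```text
tcp [ 0.5198 -0.1072  0.2394] yaw -179.9 share [-0.001   0.4931  0.2985] w 0.0004 F [ 0.3 -0.2 -0.4] t 40.8 tilt [ 0. -0.]
turnz share 0.0007
```

View pics/s26b.png

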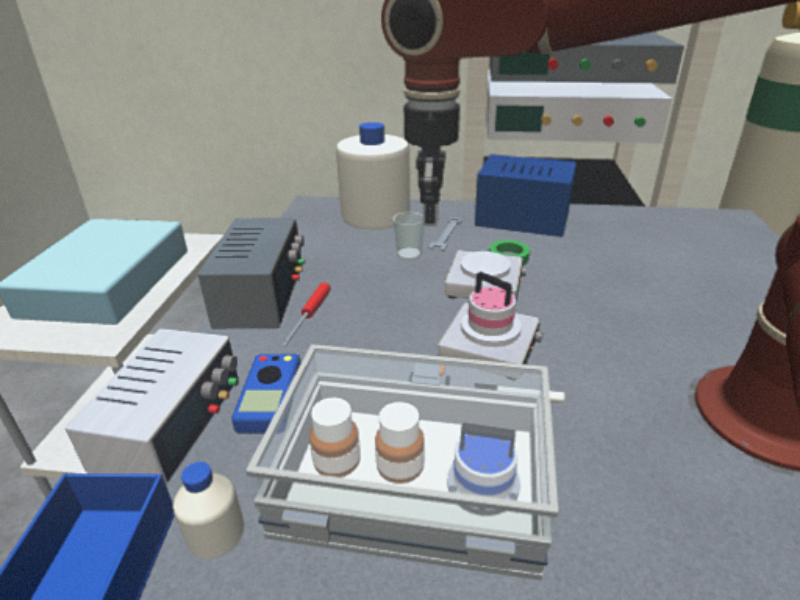

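View pics/t26b.png

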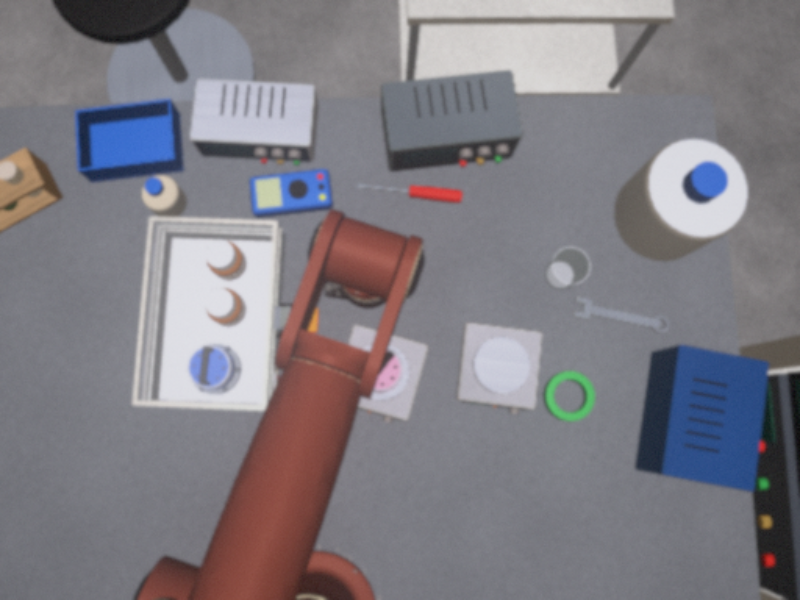

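The lid sits exactly where it was at the start (corners about (311,347) and (549,366) in the side view) and stayed down for over a second. Handing in.

```bash
python3 -c "
from cell import job; print(job.job_done())"
```

```text
the job is handed in; nothing more can be done
None
```

The job is handed in at about 41 s, with every step done; the hand-in call gives no verdict.

- **Opening:** I pressed the latch pad and backed away, and the lid sprang fully open without being touched.
- **Canisters:** The spent canister is on the free regenerator and the dry one is on the platform. The wrist view showed the spent one centred on its plate. The dry one was lined up on the platform before I let go.
- **Jars:** There were two jars on the bench. Both stand upright on the chest floor, lowered until the wrist force showed contact before release. The last jar check before each grasp showed it had not been knocked aside.
- **Closing:** I swung the lid shut from behind and pressed it down until the force rose to about 16 N. That is above the 4 to 10 N given for the latch, because I pushed on to the stop. With the arm clear, the lid stayed shut for over a second in the same position as at the start.
- **Other things:** The bystanders look unmoved in the last pictures, though the arm hid part of the top view there.

**Disagreement:** the wrist and top cameras differed by up to 6 mm in y for positions in the chest. I used values in between, well inside the 18 mm allowance. No check failed.

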